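Clear the pottery shards off the studio's battery charger and put the packs on charge

TASK

First pick every pottery shard off the three-bay battery charger and put it in the white tub. Then take all the battery packs from the wooden board and slide each one, yellow end first, along the rails of a bay of its own until it is fully home and the detent has clicked in under it. Leave the mug and the brush where they are.

Things in the scene. Friction and masses are not known exactly. Their poses are not given: they have to be found in the camera images.
- charger: Fixed black three-bay charger 220 (x) x 345 (y) mm, flat slick deck 25 mm above the table. Origin: centre of underside; x = slide-in direction, from the open robot side (-x) to an end stop (20 mm above the deck, face at x=97 mm). Bays 115 mm apart along y: bay0 at +y, bay1 middle, bay2 at -y. Each has two rails with lips over the foot of a pack, so packs go in from the end, not from above.
- bay0_home (a point): Bay 0: place of a fully seated pack's origin, on the deck, 45 mm ahead of the charger's origin, same axes. Aluminium rails run from 30 mm before it to 50 mm beyond: channels 75 mm wide inside, 10 mm high under 6 mm lips (lip tops 16 mm above the deck, 56 mm clear between lips).
- bay1_home (a point): Bay 1: place of a fully seated pack's origin, on the deck, 45 mm ahead of the charger's origin, same axes. Aluminium rails run from 30 mm before it to 50 mm beyond: channels 75 mm wide inside, 10 mm high under 6 mm lips (lip tops 16 mm above the deck, 56 mm clear between lips).
- bay2_home (a point): Bay 2: place of a fully seated pack's origin, on the deck, 45 mm ahead of the charger's origin, same axes. Aluminium rails run from 30 mm before it to 50 mm beyond: channels 75 mm wide inside, 10 mm high under 6 mm lips (lip tops 16 mm above the deck, 56 mm clear between lips).
- bay0_mouth (a point): Bay 0: on the deck 90 mm before bay0_home; a pack set down flat here (origin here, x along the charger's x) stands clear of the rails' lips, ready to slide in along +x. Flared yellow guides 10 mm high lead into the rails.
- bay1_mouth (a point): Bay 1: on the deck 90 mm before bay1_home; a pack set down flat here (origin here, x along the charger's x) stands clear of the rails' lips, ready to slide in along +x. Flared yellow guides 10 mm high lead into the rails.
- bay2_mouth (a point): Bay 2: on the deck 90 mm before bay2_home; a pack set down flat here (origin here, x along the charger's x) stands clear of the rails' lips, ready to slide in along +x. Flared yellow guides 10 mm high lead into the rails.
- latch0 (a joint): Sprung nub of the detent in bay 0: orange round hump 24 mm wide, 5 mm above the deck, 20 mm beyond the home point. 0 = up, 0.005 = pressed flush (m); 3 N to start it, 6 N flush. A pack rides over it for the last 42 mm (up to about 8 N of push); at home it pops up into the pack's pocket, 2 mm before the end stop.
- latch1 (a joint): Sprung nub of the detent in bay 1: orange round hump 24 mm wide, 5 mm above the deck, 20 mm beyond the home point. 0 = up, 0.005 = pressed flush (m); 3 N to start it, 6 N flush. A pack rides over it for the last 42 mm (up to about 8 N of push); at home it pops up into the pack's pocket, 2 mm before the end stop.
- latch2 (a joint): Sprung nub of the detent in bay 2: orange round hump 24 mm wide, 5 mm above the deck, 20 mm beyond the home point. 0 = up, 0.005 = pressed flush (m); 3 N to start it, 6 N flush. A pack rides over it for the last 42 mm (up to about 8 N of push); at home it pops up into the pack's pocket, 2 mm before the end stop.
- pack0: Battery pack 68 mm tall, ~0.5 kg: green block 100 (x) x 50 (y) mm on a black foot 8 mm thick. Origin: centre of underside, z up; +x = leading end (yellow end face and yellow patch on top). Foot flanges stick out 10 mm past both long sides (70 mm over all) from x=-30 to 50. Pocket below, x=6 to 34, for the nub. Starts upright on the board, or is absent. All packs are alike and fit any bay.
- pack1: Battery pack 68 mm tall, ~0.5 kg: green block 100 (x) x 50 (y) mm on a black foot 8 mm thick. Origin: centre of underside, z up; +x = leading end (yellow end face and yellow patch on top). Foot flanges stick out 10 mm past both long sides (70 mm over all) from x=-30 to 50. Pocket below, x=6 to 34, for the nub. Starts upright on the board, or is absent. All packs are alike and fit any bay.
- pack2: Battery pack 68 mm tall, ~0.5 kg: green block 100 (x) x 50 (y) mm on a black foot 8 mm thick. Origin: centre of underside, z up; +x = leading end (yellow end face and yellow patch on top). Foot flanges stick out 10 mm past both long sides (70 mm over all) from x=-30 to 50. Pocket below, x=6 to 34, for the nub. Starts upright on the board, or is absent. All packs are alike and fit any bay.
- board: Fixed wooden ware board 380 (x) x 150 (y) x 18 mm to one side of the robot; the packs start on top of it. Origin: centre of the underside.
- tub: Fixed white open tub 280 (x) x 180 (y) x 70 mm high, walls and floor 5 mm, on the other side. Origin: centre of the underside.
- shard0: Shard of a planter, ~0.2 kg, all terracotta: base plate about 58 (x) x 90 (y) x 10 mm with a stub of wall 12 mm thick standing along y (centred on x=-12 mm); wall top 55 mm above the underside where y > -7 mm, 43 mm elsewhere. Origin: near the centre of the underside, z up. Starts lying across the rails of a charger bay, or is absent.
- shard1: Shard of a planter, ~0.2 kg, white glazed wall on a terracotta base: base plate about 58 (x) x 90 (y) x 10 mm with a stub of wall 12 mm thick standing along y (centred on x=-12 mm); wall top 55 mm above the underside where y > -7 mm, 43 mm elsewhere. Origin: near the centre of the underside, z up. Starts lying across the rails of a charger bay, or is absent.
- shard2: Shard of a planter, ~0.2 kg, blue glazed wall on a white base: base plate about 58 (x) x 90 (y) x 10 mm with a stub of wall 12 mm thick standing along y (centred on x=-12 mm); wall top 55 mm above the underside where y > -7 mm, 43 mm elsewhere. Origin: near the centre of the underside, z up. Starts lying across the rails of a charger bay, or is absent.
- mug: Blue mug, 80 mm wide, 90 mm high, a bystander beyond the charger. Origin: centre of the underside.
- brush: Glazing brush lying flat on the table just beyond the charger's end stop, a bystander. Lies along its x.

How it is judged (in metres and radians):
On the way, in this order (a step that is already met when the one before it is completed fails the run):
1. every shard is in the tub (x of shard0 in the frame of tub between -0.135 and 0.135 m and y of shard0 in the frame of tub between -0.085 and 0.085 m and z of each of shard0, shard1, shard2 in the frame of tub below 0.065 m and x of shard1 in the frame of tub between -0.135 and 0.135 m and y of shard1 in the frame of tub between -0.085 and 0.085 m and x of shard2 in the frame of tub between -0.135 and 0.135 m and y of shard2 in the frame of tub between -0.085 and 0.085 m), for 0.2 s.
2. every pack is fully home in a bay with the detent up (((x of pack0 in the frame of bay0_home between -0.005 and 0.005 m and y of pack0 in the frame of bay0_home between -0.005 and 0.005 m and z of pack0 in the frame of bay0_home between -0.003 and 0.004 m and angle between the x axis of pack0 and the x axis of bay0_home, either way round below 0.1 rad and angle between pack0's own z axis and vertical below 0.06 rad and value of joint latch0 below 0.002 m) or (x of pack0 in the frame of bay1_home between -0.005 and 0.005 m and y of pack0 in the frame of bay1_home between -0.005 and 0.005 m and z of pack0 in the frame of bay1_home between -0.003 and 0.004 m and angle between the x axis of pack0 and the x axis of bay1_home, either way round below 0.1 rad and angle between pack0's own z axis and vertical below 0.06 rad and value of joint latch1 below 0.002 m) or (x of pack0 in the frame of bay2_home between -0.005 and 0.005 m and y of pack0 in the frame of bay2_home between -0.005 and 0.005 m and z of pack0 in the frame of bay2_home between -0.003 and 0.004 m and angle between the x axis of pack0 and the x axis of bay2_home, either way round below 0.1 rad and angle between pack0's own z axis and vertical below 0.06 rad and value of joint latch2 below 0.002 m)) and ((x of pack1 in the frame of bay0_home between -0.005 and 0.005 m and y of pack1 in the frame of bay0_home between -0.005 and 0.005 m and z of pack1 in the frame of bay0_home between -0.003 and 0.004 m and angle between the x axis of pack1 and the x axis of bay0_home, either way round below 0.1 rad and angle between pack1's own z axis and vertical below 0.06 rad and value of joint latch0 below 0.002 m) or (x of pack1 in the frame of bay1_home between -0.005 and 0.005 m and y of pack1 in the frame of bay1_home between -0.005 and 0.005 m and z of pack1 in the frame of bay1_home between -0.003 and 0.004 m and angle between the x axis of pack1 and the x axis of bay1_home, either way round below 0.1 rad and angle between pack1's own z axis and vertical below 0.06 rad and value of joint latch1 below 0.002 m) or (x of pack1 in the frame of bay2_home between -0.005 and 0.005 m and y of pack1 in the frame of bay2_home between -0.005 and 0.005 m and z of pack1 in the frame of bay2_home between -0.003 and 0.004 m and angle between the x axis of pack1 and the x axis of bay2_home, either way round below 0.1 rad and angle between pack1's own z axis and vertical below 0.06 rad and value of joint latch2 below 0.002 m)) and ((x of pack2 in the frame of bay0_home between -0.005 and 0.005 m and y of pack2 in the frame of bay0_home between -0.005 and 0.005 m and z of pack2 in the frame of bay0_home between -0.003 and 0.004 m and angle between the x axis of pack2 and the x axis of bay0_home, either way round below 0.1 rad and angle between pack2's own z axis and vertical below 0.06 rad and value of joint latch0 below 0.002 m) or (x of pack2 in the frame of bay1_home between -0.005 and 0.005 m and y of pack2 in the frame of bay1_home between -0.005 and 0.005 m and z of pack2 in the frame of bay1_home between -0.003 and 0.004 m and angle between the x axis of pack2 and the x axis of bay1_home, either way round below 0.1 rad and angle between pack2's own z axis and vertical below 0.06 rad and value of joint latch1 below 0.002 m) or (x of pack2 in the frame of bay2_home between -0.005 and 0.005 m and y of pack2 in the frame of bay2_home between -0.005 and 0.005 m and z of pack2 in the frame of bay2_home between -0.003 and 0.004 m and angle between the x axis of pack2 and the x axis of bay2_home, either way round below 0.1 rad and angle between pack2's own z axis and vertical below 0.06 rad and value of joint latch2 below 0.002 m))), for 0.2 s.
At the end, for the whole second after the job is handed in: Every shard present lies inside the tub; every pack present is in a charger bay, yellow end towards the end stop, its origin within 5 mm of the bay's home point lengthwise and sideways, flat on the deck, with that bay's nub popped up (less than 2 mm pressed); all at rest (all of step 1 and all of step 2 and linear speed of each of pack0, pack1, pack2, shard0, shard1, shard2 below 0.02 m/s); the robot touches nothing.
It fails at once if the mug is pushed more than 30 mm from its place (distance of mug from where it was at the start of the episode above 0.03 m).
It fails at once if the brush is pushed more than 30 mm from its place (distance of brush from where it was at the start of the episode above 0.03 m).
Of pack0, pack1, pack2 only 2 to 3 are there at a start; the rules pass over those that are not, and their reading is None.
Of shard0, shard1, shard2 only 2 to 3 are there at a start; the rules pass over those that are not, and their reading is None.
At some moment in a run one of pack0, pack1, pack2 may be knocked a few centimetres aside while the robot is not near it.
It also fails if it takes over 210 s, if anything falls off the work surface, if the arm or the gripper's body presses on something with over 40 N, if the wrist force passes 120 N, or if a joint passes its speed limit or range.

ROBOT

A 6-joint arm with a two-finger parallel gripper is mounted at the origin on the work surface. World frame = base frame: x ahead of the robot, y to its left, z up, the work surface at z = 0. Lengths are in mm, angles in degrees, forces in N, time in s.
With the tool pointing down it reaches from about 375 to 925 mm from the base axis. Payload 5.7 kg.
Tool frame: the origin (TCP) lies at the very end of the fingers, on their centre line; the grasp point (between the pads) lies 19 mm behind it; z points along the fingers, y is the line along which they close (so a half turn about z gives the same grasp; the last joint's range is limited). The gripper opens to 85 mm and grips with 20 to 120 N. Pads are 22 mm wide; open, the fingers measure 114 mm over their backs; the gripper's body (76 mm by 85 mm) begins 54 mm behind the grasp point. The pads swing forward as they close: fully open they stand 13 mm farther back than shut.
Start: joints at [67.088, 20.558, 86.54, -0, 72.909, -6.595], TCP at [168.573, 575.801, 231.267] pointing down, gripper open.
Joint ranges: [-170.27, 170.27], [-57.76, 135], [12.27, 136.19], [-55.21, 235.2], [11.17, 155.16], [-170.74, 170.74]. Speed limits (degrees/s): [136.94, 136.94, 180, 180, 180, 180].

INTERFACE

Orientations are given as [roll, pitch, yaw] about the fixed x, y, z axes, in that order (R = Rz(yaw) Ry(pitch) Rx(roll)).
In Python, from bench import status, snapshot, camera_params, sign_off, find_in gives the robot as it stands. The module is installed in compiled form; this text tells all that it offers.
- The arm moves only by the shell command python3 -m crank 'ROWS' [FORCE]. ROWS is JSON, one flat list of numbers, 7 for each row, row after row: the shift along the tool's x, y, z in m, then the turn, a rotation vector about the tool's x, y, z in degrees, then the finger opening in m, from 0 to 0.0854. In form: [x, y, z, ax, ay, az, fingers, x, y, z, ax, ay, az, fingers, ...]. A call has exactly 5 rows; each row shifts and turns the commanded pose from where the row before left it, along the tool's axes as they then stand; what a row does not reach is not made up. A row lasts 1/10 s, in which the tool goes at most 50 mm and 8.59 degrees, less where a joint would pass 70% of its speed; a pose out of reach is approached as far as the arm can. A call is refused whole if a number of a shift passes 0.05 or a number of a turn 8.59, either way. A call with a gripper value outside its range is refused whole. The fingers move at their own pace and stop on an object; FORCE is the grip in N (left out, the last holds). Time passes only in rows, so rows that do not move let the fingers close, or fill a call up. It gives the time, the measured TCP pose, the force, the opening and the grip force at its end, in the units of the state.
- status.sense(): the state, without advancing time (a new reading comes with each control period).
- snapshot(name): name is "scene" or "top"; returns the picture (384x512x3 uint8, red, green, blue); there is no depth.
- camera_params(name): a dict with "vfov" (degrees; the focal length in pixels is half the picture's height over the tangent of half this angle, whatever the lens; pixels are square), "cx", "cy" (the principal point, pixels), "k1" (the pictures are not rectified: a ray, as slopes to the right and down, at radius r is drawn at 1 + k1 r^2 times it, then the intrinsics apply), "eye" and "attitude" of the camera in the world. Camera axes: x right, y down, z forward; pixel columns grow to the right and rows downward; lengths in mm; the calibration is good to about 2 mm. A picture is of the moment at which its call begins. camera_params takes no time and is no camera call.
- sign_off(): hands the job in; it is judged then, once.
Trained networks look in the newest picture that a camera, given by its name, has taken for a name from the list of things; names that differ only in an ending like _2 or _b are one class to them, and where a whole thing is asked for, a point or a joint stands for the part that bears it (a point fixed in the world has none). Each returns a list of dicts, best first, with "conf" (0 to 1); they miss things now and then, are a little off and sometimes report something else, mostly with a low value. They report only what shows in the picture. A call takes as long as a camera call.
- find_in(camera, name): "box" ([centre column, centre row, width, height] in pixels, round what is visible of it).
The state is a dict: "time": time; "q": joint angles; "qd": joint speeds; "joint_efforts": joint torques, N m; "position": TCP position; "tcp_rot": TCP orientation; "force": force on the tool from outside, world axes, zero at the start; "wrist_torque": the same for the moment, N m; "width": finger opening in mm; "grasp_force": force on a finger pad.
Only numpy, scipy, OpenCV 4.12 (cv2) and the standard library are available. Lean on these libraries where they do the work, as an engineer would, in place of code of your own. Each camera call takes 0.05 s, during which the arm holds its last target. There are 200 camera calls.

## Working session

There is one attempt and no reset: what is moved stays moved. The work goes in short steps, Python scripts to look and compute and a shell command to move; the robot and the scene stay as the last step left them, time stands still between calls to the robot, and variables do not carry over. Pictures are saved under pics/ and viewed, at most 14 in all, crops included, and the job is handed in when it is done.

```bash
mkdir -p pics; ls
cat > h.py <<'E'
import numpy as np, cv2
from bench import status, snapshot, camera_params, sign_off, find_in
from scipy.spatial.transform import Rotation as R
def cam(n):
    p=camera_params(n); f=192/np.tan(np.radians(p['vfov']/2))
    return p,f
def shot(n,fn):
    im=snapshot(n); cv2.imwrite('pics/'+fn,im[:,:,::-1]); return im
E
python3 - <<'E'
from h import *
for n in('scene','top'):
    shot(n,n+'0.png'); print(camera_params(n))
a=cv2.imread('pics/top0.png');cv2.imwrite('pics/top0b.png',cv2.resize(a,(800,600),interpolation=cv2.INTER_CUBIC))
print(status.sense())
E
```

```text
pics
{'vfov': 53.874335309958255, 'cx': 256.21043784612255, 'cy': 194.07570079314277, 'k1': -0.0507489734459251, 'eye': array([1081.48742044,   53.63843935,  831.06338186]), 'attitude': array([-1.46062396e+02,  3.65259546e-02,  9.30196558e+01])}
{'vfov': 50.636699403622096, 'cx': 259.56182329327714, 'cy': 192.11358734526684, 'k1': -0.09771573418030492, 'eye': array([ 475.96532838,   -6.92361819, 1216.57577064]), 'attitude': array([-175.7056314 ,    1.5887092 ,  -91.04849117])}
{'time': 0.1, 'q': array([ 6.70877578e+01,  2.05928854e+01,  8.65919511e+01,  3.10755965e-04,
        7.29084462e+01, -6.59382711e+00]), 'qd': array([-0.00682213, -0.1489486 , -0.23989697,  0.03933204,  0.04085132,
       -0.10304844]), 'joint_efforts': array([-4.91749834e-04, -5.28651452e+01, -2.79349941e+01, -3.50094469e-04,
        5.07775214e-03,  3.63789596e-06]), 'position': array([168.34565339, 575.27239451, 230.552777  ]), 'tcp_rot': array([-1.79907368e+02, -1.10065785e-02,  1.63681484e+02]), 'force': array([-0.10746916,  0.05736587,  0.21425841]), 'wrist_torque': array([ 0.02765498,  0.06326449, -0.01414525]), 'grasp_force': 0.0, 'width': 85.45813481431706}
```

View pics/top0b.png

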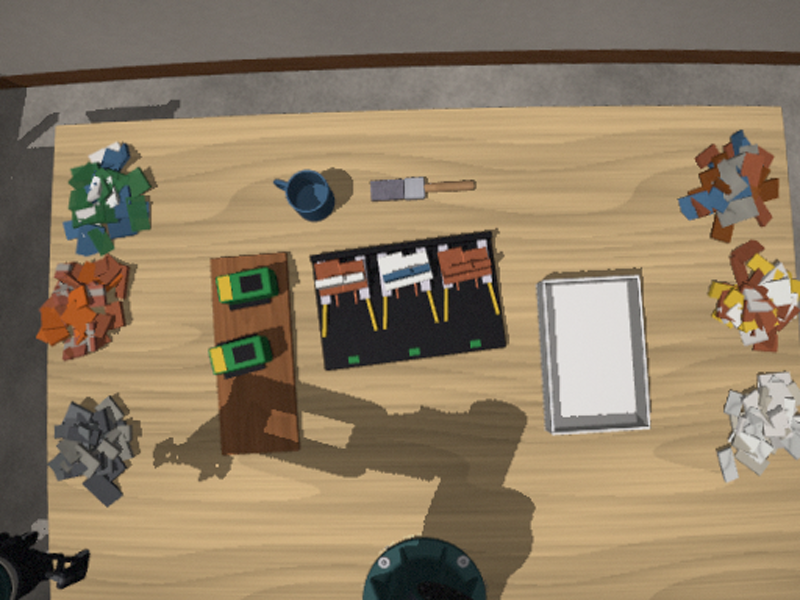

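View pics/scene0.png

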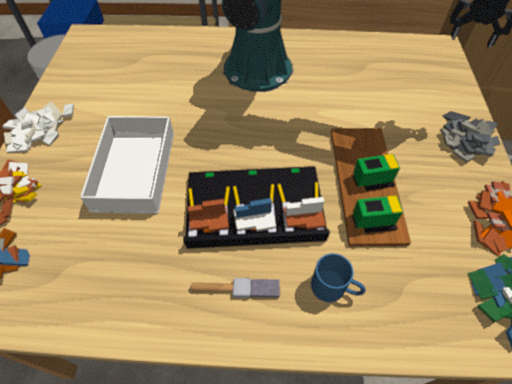

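```bash
cat >> h.py <<'E'
def K(n):
    p,f=cam(n); return p,np.array([[f,0,p['cx']],[0,f,p['cy']],[0,0,1.]]),np.array([p['k1'],0,0,0,0.]),R.from_euler('xyz',p['attitude'],degrees=True).as_matrix()
def proj(n,P):
    p,k,d,C=K(n); r=C.T; return cv2.projectPoints(np.atleast_2d(P).astype(float).reshape(-1,1,3),cv2.Rodrigues(r)[0],-r@p['eye'],k,d)[0].reshape(-1,2)
def unproj(n,px,z):
    p,k,d,C=K(n); u=cv2.undistortPoints(np.array(px,float).reshape(-1,1,2),k,d).reshape(-1,2)
    D=np.c_[u,np.ones(len(u))]@C.T; t=(z-p['eye'][2])/D[:,2]; return (p['eye']+D*t[:,None])
def crop(im,c,fn,s):
    x0,x1,y0,y1=c; cv2.imwrite('pics/'+fn,cv2.resize(im[y0:y1,x0:x1],None,fx=s,fy=s,interpolation=cv2.INTER_CUBIC))
E
python3 - <<'E'
from h import *
print(proj('top',[168,576,231]),proj('scene',[0,0,0]))
crop(cv2.imread('pics/top0.png'),(195,330,140,240),'t1.png',5.9)
a=cv2.imread('pics/scene0.png');crop(a,(80,215,110,210),'s1.png',5.9) if 0 else crop(a,(180,340,155,255),'s1.png',5)
print(unproj('top',[(134*.64,164*.64)],0))
for n in['shard0','shard1','shard2','pack0','charger','tub','board']: print(n,[(np.round(d['box']),round(d['conf'],2)) for d in find_in('top',n)])
E
```

```text
[[ 41.40958296 347.95791279]] [[257.35345489  67.9647871 ]]
[[856.26398828 571.24573152   0.        ]]
shard0 [(array([219., 180.,  32.,  23.]), 0.92), (array([258., 174.,  36.,  30.]), 0.7), (array([297., 171.,  32.,  22.]), 0.69)]
shard1 [(array([219., 180.,  32.,  23.]), 0.92), (array([258., 174.,  36.,  30.]), 0.7), (array([297., 171.,  32.,  22.]), 0.69)]
shard2 [(array([219., 180.,  32.,  23.]), 0.92), (array([258., 174.,  36.,  30.]), 0.7), (array([297., 171.,  32.,  22.]), 0.69)]
pack0 [(array([152., 226.,  43.,  29.]), 0.77), (array([156., 185.,  42.,  28.]), 0.76), (array([380., 228.,  74., 105.]), 0.61)]
charger [(array([264., 194., 127.,  88.]), 0.75)]
tub [(array([379., 228.,  70., 103.]), 0.92)]
board [(array([163., 227.,  58., 128.]), 0.76)]
```

View pics/t1.png

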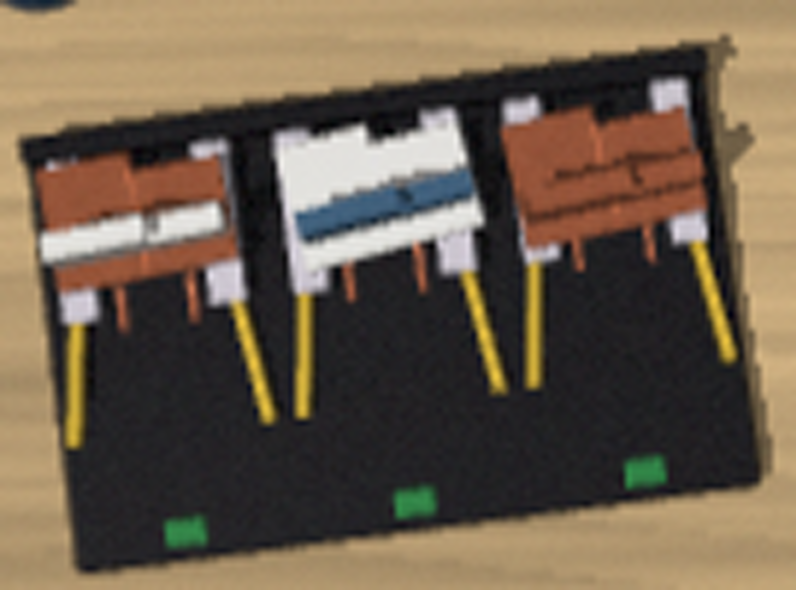

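View pics/s1.png

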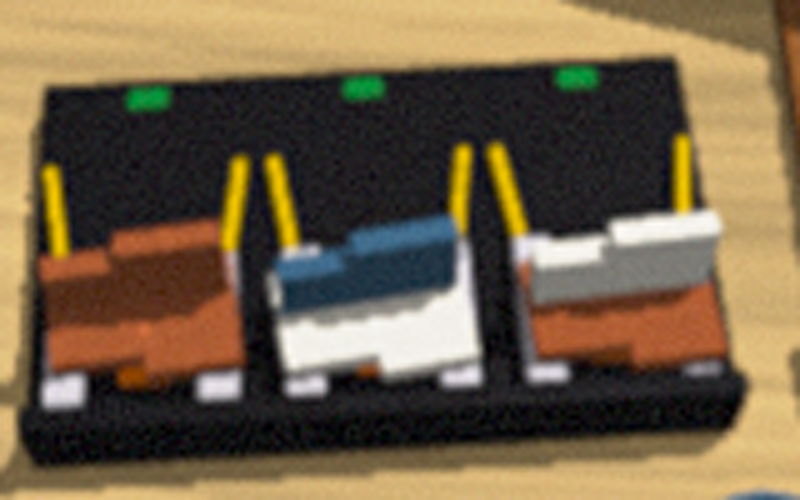

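```bash
cat >> h.py <<'E'
from scipy.optimize import least_squares
def fit(obs,x0,z0=0):
    # obs: list of (cam, local xyz, px)
    def f(v):
        r=R.from_euler('z',v[2],degrees=True).as_matrix(); o=[]
        for n in('top','scene'):
            s=[q for q in obs if q[0]==n]
            if s: o.append((proj(n,np.array([q[1] for q in s])@r.T+[v[0],v[1],z0])-np.array([q[2] for q in s])).ravel())
        return np.concatenate(o)
    s=least_squares(f,x0,loss='soft_l1',x_scale=[10,10,1]); return s.x,np.round(s.fun.reshape(-1,2),1)
E
python3 - <<'E'
from h import *
T=lambda p:((p[0]+.5)/5.9-.5+195,(p[1]+.5)/5.9-.5+140)
S=lambda p:((p[0]+.5)/5-.5+180,(p[1]+.5)/5-.5+155)
W=lambda p:((p[0]+.5)/1.5625-.5,(p[1]+.5)/1.5625-.5)
ch=[('top',(-110,172.5,25),T((80,570))),('top',(-110,-172.5,25),T((762,485))),('top',(110,172.5,45),T((20,143))),('top',(110,-172.5,45),T((706,46))),
('scene',(-110,-172.5,25),S((47,88))),('scene',(-110,172.5,25),S((677,60))),('scene',(110,-172.5,45),S((23,408))),('scene',(110,172.5,45),S((746,376)))]
v,r=fit(ch,[550,0,5]);print('charger',v,r.tolist())
c=v
def sh(a,b,c_,d,extra=[]):
    return [('top',(-6,45,55),T(a)),('top',(-18,45,55),T(b)),('top',(-6,-45,43),T(c_)),('top',(-18,-45,43),T(d))]+extra
for nm,o in [('s1',sh((42,235),(45,260),(225,203),(228,228))),('s2',sh((296,213),(303,240),(470,175),(475,202))),
  ('s0',sh((525,190),(530,215),(695,152),(700,182),[('scene',(-18,45,55),S((218,218))),('scene',(-18,-7,55),S((112,233)))]))]:
    v,r=fit(o,[550,0,5],41);w=R.from_euler('z',v[2],degrees=True).apply([-12,0,0])[:2]+v[:2];print(nm,v.round(1),'wall',w.round(1),r.tolist())
v,r=fit([('top',(x,y,70),W(p)) for x,y,p in[(140,90,(538,281)),(140,-90,(641,269)),(-140,-90,(650,429)),(-140,90,(551,433))]],[500,-300,0]);print('tub',v,r.tolist())
E
```

```text
charger [563.17269098  20.82854179   6.51745538] [[-0.5, 1.7], [0.5, 0.6], [-0.6, -0.5], [0.0, 0.0], [-1.2, -1.6], [0.2, -2.2], [-1.4, 4.3], [1.4, 2.7]]
s1 [612.8 141.9   9.6] wall [601.  139.9] [[-0.6, 0.1], [-0.4, 0.0], [0.4, -0.0], [0.6, -0.1]]
s2 [621.6  22.9  12. ] wall [609.8  20.4] [[-1.0, 0.4], [-1.2, -0.0], [1.0, 0.0], [1.1, -0.4]]
s0 [630.2 -86.7  11.7] wall [618.4 -89.1] [[-0.5, 0.3], [-0.3, 0.2], [1.8, 0.2], [2.0, -0.8], [1.2, 0.2], [0.1, -0.0]]
tub [ 460.65831981 -316.94402475    2.29555383] [[1.4, -1.3], [-2.1, 2.6], [-0.0, -1.0], [0.1, 0.8]]
```

```bash
cat >> h.py <<'E'
def plan(pts,state=None):
    # pts: list of (xyz, yaw): chain of legs; prints for each the repeated row
    s=state or status.sense(); p=np.array(s['position']); r=R.from_euler('xyz',s['tcp_rot'],degrees=True)
    for xyz,yaw in pts:
        rt=R.from_euler('xyz',[180,0,yaw],degrees=True); q=np.array(xyz,float)
        w=(r.inv()*rt).as_rotvec(degrees=True); d=r.inv().apply(q-p)
        n=max(1,int(np.ceil(max(np.linalg.norm(w)/8.5,np.linalg.norm(d)/48)))); n=-(-n//5)*5 if n>3 else n
        if n<5: n=5
        step=R.from_rotvec(w/n,degrees=True); M=sum((step**k).as_matrix() for k in range(n)); sh=np.linalg.solve(M,d)/1000
        print(n,'x',','.join('%.4f'%v for v in sh),',',','.join('%.2f'%v for v in w/n)); p,r=q,rt
def st():
    s=status.sense(); print(round(s['time'],2),s['position'].round(1),s['tcp_rot'].round(1),'F',s['force'].round(1),'w',round(s['width'],1),round(s['grasp_force'],1))
E
python3 -c "
from h import *
plan([((601,140,160),99.6),((601,140,59),99.6)])"
```

```text
15 x -0.0431,0.0008,0.0047 , -0.00,0.00,4.27
5 x 0.0000,-0.0000,0.0202 , 0.00,0.00,0.00
```

```bash
A='x'; 
python3 -m crank '[-0.0431,0.0008,0.0047,0,0,4.27,0.06,-0.0431,0.0008,0.0047,0,0,4.27,0.06,-0.0431,0.0008,0.0047,0,0,4.27,0.06,-0.0431,0.0008,0.0047,0,0,4.27,0.06,-0.0431,0.0008,0.0047,0,0,4.27,0.06]' 40
python3 -m crank '[-0.0431,0.0008,0.0047,0,0,4.27,0.06,-0.0431,0.0008,0.0047,0,0,4.27,0.06,-0.0431,0.0008,0.0047,0,0,4.27,0.06,-0.0431,0.0008,0.0047,0,0,4.27,0.06,-0.0431,0.0008,0.0047,0,0,4.27,0.06]'
python3 -m crank '[-0.0431,0.0008,0.0047,0,0,4.27,0.06,-0.0431,0.0008,0.0047,0,0,4.27,0.06,-0.0431,0.0008,0.0047,0,0,4.27,0.06,-0.0431,0.0008,0.0047,0,0,4.27,0.06,-0.0431,0.0008,0.0047,0,0,4.27,0.06]'
python3 -m crank '[0,0,0,0,0,0,0.06,0,0,0,0,0,0,0.06,0,0,0,0,0,0,0.06,0,0,0,0,0,0,0.06,0,0,0,0,0,0,0.06]'
python3 -c "
from h import *
st();plan([((601,140,59),99.6)])"
```

```text
time: 0.95
position: [366.4, 488.8, 207.7]
tcp_rot: [180.0, 0.0, 142.2]
force: [0.6, -0.6, -0.2]
width: 59.6
grasp_force: 0.0
time: 1.45
position: [517.4, 336.2, 184.2]
tcp_rot: [180.0, 0.0, 120.8]
force: [-0.2, -0.9, 0.4]
width: 59.4
grasp_force: 0.0
time: 1.95
position: [602.4, 139.2, 160.7]
tcp_rot: [180.0, 0.0, 99.5]
force: [-0.0, 0.3, -0.8]
width: 59.9
grasp_force: 0.0
time: 2.45
position: [601.1, 142.1, 161.0]
tcp_rot: [180.0, -0.0, 99.7]
force: [0.2, -0.4, -0.2]
width: 59.8
grasp_force: 0.0
2.45 [601.1 142.1 161. ] [180.   -0.   99.7] F [ 0.2 -0.4 -0.2] w 59.8 0.0
5 x -0.0004,-0.0001,0.0204 , 0.00,-0.00,0.03
```

```bash
python3 -m crank '[0,0,0.0204,0,0,0,0.06,0,0,0.0204,0,0,0,0.06,0,0,0.0204,0,0,0,0.06,0,0,0.0204,0,0,0,0.06,0,0,0.0204,0,0,0,0.06]' 40
python3 -m crank '[0,0,0,0,0,0,0.03,0,0,0,0,0,0,0.02,0,0,0,0,0,0,0.0,0,0,0,0,0,0,0.0,0,0,0,0,0,0,0.0]' 40
python3 -m crank '[0,0,-0.003,0,0,0,0,0,0,-0.01,0,0,0,0,0,0,-0.02,0,0,0,0,0,0,-0.04,0,0,0,0,0,0,-0.04,0,0,0,0]' 40
python3 -c "
from h import *
st()
t=np.array([460.7,-316.9]);r=R.from_euler('z',2.3,degrees=True)
for x in(-100,-12,76): print((t+r.apply([x,0,0])[:2]).round())
plan([((360,-320,170),92.3),((360,-320,28),92.3)])"
```

```text
time: 2.95
position: [601.3, 141.8, 58.2]
tcp_rot: [180.0, 0.0, 99.7]
force: [1.2, -0.5, 0.2]
width: 59.9
grasp_force: 0.0
time: 3.45
position: [602.4, 141.2, 60.2]
tcp_rot: [179.9, -0.0, 99.6]
force: [0.5, -0.2, 4.8]
width: 11.5
grasp_force: 40.6
time: 3.95
position: [600.3, 140.6, 172.7]
tcp_rot: [-179.9, 0.0, 99.6]
force: [0.3, 0.1, -1.4]
width: 11.5
grasp_force: 39.6
3.95 [600.3 140.6 172.7] [-179.9    0.    99.6] F [ 0.3  0.1 -1.4] w 11.5 39.6
[ 361. -321.]
[ 449. -317.]
[ 537. -314.]
15 x -0.0288,-0.0193,0.0002 , -0.01,0.00,0.49
5 x 0.0000,-0.0000,0.0284 , 0.00,0.00,0.00
```

```bash
python3 -m crank '[-0.0288,-0.0193,0,0,0,0.49,0,-0.0288,-0.0193,0,0,0,0.49,0,-0.0288,-0.0193,0,0,0,0.49,0,-0.0288,-0.0193,0,0,0,0.49,0,-0.0288,-0.0193,0,0,0,0.49,0]' 40
python3 -m crank '[-0.0288,-0.0193,0,0,0,0.49,0,-0.0288,-0.0193,0,0,0,0.49,0,-0.0288,-0.0193,0,0,0,0.49,0,-0.0288,-0.0193,0,0,0,0.49,0,-0.0288,-0.0193,0,0,0,0.49,0]'
python3 -m crank '[-0.0288,-0.0193,0,0,0,0.49,0,-0.0288,-0.0193,0,0,0,0.49,0,-0.0288,-0.0193,0,0,0,0.49,0,-0.0288,-0.0193,0,0,0,0.49,0,-0.0288,-0.0193,0,0,0,0.49,0]'
python3 -m crank '[0,0,0.02,0,0,0,0,0,0,0.04,0,0,0,0,0,0,0.04,0,0,0,0,0,0,0.03,0,0,0,0,0,0,0.014,0,0,0,0]'
python3 -m crank '[0,0,0,0,0,0,0,0,0,0,0,0,0,0.02,0,0,0,0,0,0,0.035,0,0,0,0,0,0,0.035,0,0,0,0,0,0,0.035]'
python3 -m crank '[0,0,-0.01,0,0,0,0.035,0,0,-0.03,0,0,0,0.035,0,0,-0.04,0,0,0,0.035,0,0,-0.04,0,0,0,0.035,0,0,-0.03,0,0,0,0.035]'
python3 -c "
from h import *
st()
plan([((610,20.5,165),102),((610,20.5,59),102)])"
```

```text
time: 4.45
position: [526.7, -17.2, 172.4]
tcp_rot: [180.0, 0.0, 97.2]
force: [0.0, -1.3, -2.1]
width: 11.4
grasp_force: 39.7
time: 4.95
position: [446.3, -170.8, 172.5]
tcp_rot: [180.0, 0.0, 94.7]
force: [0.6, -0.1, -1.9]
width: 11.5
grasp_force: 39.7
time: 5.45
position: [359.4, -320.7, 172.5]
tcp_rot: [180.0, 0.0, 92.3]
force: [0.3, 0.3, -2.5]
width: 11.7
grasp_force: 39.7
time: 5.95
position: [359.1, -318.5, 25.9]
tcp_rot: [-179.9, -0.2, 92.3]
force: [-0.9, -0.1, -1.8]
width: 11.8
grasp_force: 39.6
time: 6.45
position: [360.9, -320.2, 28.8]
tcp_rot: [179.9, 0.1, 92.3]
force: [0.6, 0.4, 0.0]
width: 35.3
grasp_force: 0.0
time: 6.95
position: [360.8, -320.0, 181.2]
tcp_rot: [179.9, 0.1, 92.3]
force: [0.2, -0.2, -0.2]
width: 34.8
grasp_force: 0.0
6.95 [ 360.8 -320.   181.2] [1.799e+02 1.000e-01 9.230e+01] F [ 0.2 -0.2 -0.2] w 34.8 0.0
10 x 0.0310,0.0287,0.0016 , 0.01,0.01,-0.97
5 x 0.0000,-0.0000,0.0212 , 0.00,0.00,0.00
```

```bash
python3 -m crank '[0.031,0.0287,0.0016,0,0,-0.97,0.06,0.031,0.0287,0.0016,0,0,-0.97,0.06,0.031,0.0287,0.0016,0,0,-0.97,0.06,0.031,0.0287,0.0016,0,0,-0.97,0.06,0.031,0.0287,0.0016,0,0,-0.97,0.06]' 40
python3 -m crank '[0.031,0.0287,0.0016,0,0,-0.97,0.06,0.031,0.0287,0.0016,0,0,-0.97,0.06,0.031,0.0287,0.0016,0,0,-0.97,0.06,0.031,0.0287,0.0016,0,0,-0.97,0.06,0.031,0.0287,0.0016,0,0,-0.97,0.06]'
python3 -m crank '[0,0,0.02,0,0,0,0.06,0,0,0.03,0,0,0,0.06,0,0,0.03,0,0,0,0.06,0,0,0.02,0,0,0,0.06,0,0,0.0055,0,0,0,0.06]'
python3 -m crank '[0,0,0,0,0,0,0.03,0,0,0,0,0,0,0.02,0,0,0,0,0,0,0.0,0,0,0,0,0,0,0.0,0,0,0,0,0,0,0.0]' 40
python3 -m crank '[0,0,-0.003,0,0,0,0,0,0,-0.01,0,0,0,0,0,0,-0.02,0,0,0,0,0,0,-0.04,0,0,0,0,0,0,-0.04,0,0,0,0]' 40
python3 -c "
from h import *
plan([((449,-318,172),92.3)])"
```

```text
time: 7.45
position: [492.9, -153.1, 170.9]
tcp_rot: [179.9, 0.0, 97.2]
force: [0.9, 0.1, 0.2]
width: 59.9
grasp_force: 0.0
time: 7.95
position: [610.0, 22.8, 162.8]
tcp_rot: [180.0, 0.0, 102.0]
force: [0.8, -0.7, -0.2]
width: 60.0
grasp_force: 0.0
time: 8.45
position: [607.4, 21.4, 54.7]
tcp_rot: [-179.8, -0.1, 102.0]
force: [-0.3, -0.6, 1.0]
width: 59.9
grasp_force: 0.0
time: 8.95
position: [610.6, 21.0, 58.0]
tcp_rot: [179.8, 0.1, 102.0]
force: [-0.2, 0.3, 6.8]
width: 11.2
grasp_force: 40.4
time: 9.45
position: [608.1, 21.2, 170.1]
tcp_rot: [-179.9, -0.0, 102.0]
force: [0.6, 0.5, -1.9]
width: 11.6
grasp_force: 39.1
10 x -0.0315,-0.0203,-0.0002 , -0.01,-0.00,0.97
```

```bash
python3 -m crank '[-0.0315,-0.0203,0,0,0,0.97,0,-0.0315,-0.0203,0,0,0,0.97,0,-0.0315,-0.0203,0,0,0,0.97,0,-0.0315,-0.0203,0,0,0,0.97,0,-0.0315,-0.0203,0,0,0,0.97,0]' 40
python3 -m crank '[-0.0315,-0.0203,0,0,0,0.97,0,-0.0315,-0.0203,0,0,0,0.97,0,-0.0315,-0.0203,0,0,0,0.97,0,-0.0315,-0.0203,0,0,0,0.97,0,-0.0315,-0.0203,0,0,0,0.97,0]'
python3 -m crank '[0,0,0.02,0,0,0,0,0,0,0.04,0,0,0,0,0,0,0.04,0,0,0,0,0,0,0.03,0,0,0,0,0,0,0.014,0,0,0,0]'
python3 -m crank '[0,0,0,0,0,0,0,0,0,0,0,0,0,0.02,0,0,0,0,0,0,0.035,0,0,0,0,0,0,0.035,0,0,0,0,0,0,0.035]'
python3 -m crank '[0,0,-0.01,0,0,0,0.035,0,0,-0.03,0,0,0,0.035,0,0,-0.04,0,0,0,0.035,0,0,-0.04,0,0,0,0.035,0,0,-0.03,0,0,0,0.035]'
python3 -c "
from h import *
plan([((618,-89,165),101.7),((618,-89,59),101.7)])"
```

```text
time: 9.95
position: [535.9, -152.8, 169.9]
tcp_rot: [180.0, 0.0, 97.1]
force: [0.4, -0.0, -2.2]
width: 11.6
grasp_force: 39.0
time: 10.45
position: [449.0, -318.7, 169.9]
tcp_rot: [180.0, 0.0, 92.2]
force: [0.6, -0.8, -2.0]
width: 11.6
grasp_force: 39.0
time: 10.95
position: [448.3, -316.3, 23.0]
tcp_rot: [-179.8, -0.2, 92.3]
force: [-0.3, -0.2, -1.6]
width: 11.6
grasp_force: 39.0
time: 11.45
position: [450.6, -318.1, 26.3]
tcp_rot: [179.9, 0.1, 92.3]
force: [0.3, -0.1, -0.2]
width: 35.1
grasp_force: 0.0
time: 11.95
position: [450.5, -318.0, 178.8]
tcp_rot: [179.9, 0.1, 92.3]
force: [0.3, -0.0, -0.1]
width: 34.7
grasp_force: 0.0
10 x 0.0209,0.0193,0.0014 , 0.01,0.01,-0.94
5 x 0.0000,-0.0000,0.0212 , 0.00,0.00,0.00
```

```bash
python3 -m crank '[0.0209,0.0193,0.0014,0,0,-0.94,0.06,0.0209,0.0193,0.0014,0,0,-0.94,0.06,0.0209,0.0193,0.0014,0,0,-0.94,0.06,0.0209,0.0193,0.0014,0,0,-0.94,0.06,0.0209,0.0193,0.0014,0,0,-0.94,0.06]' 40
python3 -m crank '[0.0209,0.0193,0.0014,0,0,-0.94,0.06,0.0209,0.0193,0.0014,0,0,-0.94,0.06,0.0209,0.0193,0.0014,0,0,-0.94,0.06,0.0209,0.0193,0.0014,0,0,-0.94,0.06,0.0209,0.0193,0.0014,0,0,-0.94,0.06]'
python3 -m crank '[0,0,0.02,0,0,0,0.06,0,0,0.03,0,0,0,0.06,0,0,0.03,0,0,0,0.06,0,0,0.02,0,0,0,0.06,0,0,0.0055,0,0,0,0.06]'
python3 -m crank '[0,0,0,0,0,0,0.03,0,0,0,0,0,0,0.02,0,0,0,0,0,0,0.0,0,0,0,0,0,0,0.0,0,0,0,0,0,0,0.0]' 40
python3 -m crank '[0,0,-0.003,0,0,0,0,0,0,-0.01,0,0,0,0,0,0,-0.02,0,0,0,0,0,0,-0.04,0,0,0,0,0,0,-0.04,0,0,0,0]' 40
python3 -c "
from h import *
plan([((537,-314,172),92.3)])"
```

```text
time: 12.45
position: [539.3, -205.5, 169.4]
tcp_rot: [180.0, 0.0, 97.0]
force: [-0.0, -0.1, 0.4]
width: 60.0
grasp_force: 0.0
time: 12.95
position: [618.4, -87.2, 162.3]
tcp_rot: [180.0, 0.0, 101.7]
force: [-0.4, 0.4, 0.5]
width: 60.2
grasp_force: 0.0
time: 13.45
position: [616.1, -87.8, 54.2]
tcp_rot: [-179.8, -0.1, 101.7]
force: [-0.6, 0.6, -1.1]
width: 60.3
grasp_force: 0.0
time: 13.95
position: [619.1, -88.7, 57.4]
tcp_rot: [179.9, 0.1, 101.7]
force: [-0.9, 0.1, 7.0]
width: 11.7
grasp_force: 40.1
time: 14.45
position: [616.8, -88.1, 169.6]
tcp_rot: [-179.9, -0.1, 101.7]
force: [0.3, -0.7, -2.0]
width: 11.3
grasp_force: 39.0
5 x -0.0426,-0.0221,-0.0005 , -0.03,-0.01,1.88
```

```bash
python3 -m crank '[-0.0426,-0.0221,0,0,0,1.88,0,-0.0426,-0.0221,0,0,0,1.88,0,-0.0426,-0.0221,0,0,0,1.88,0,-0.0426,-0.0221,0,0,0,1.88,0,-0.0426,-0.0221,0,0,0,1.88,0]' 40
python3 -m crank '[0,0,0.02,0,0,0,0,0,0,0.04,0,0,0,0,0,0,0.04,0,0,0,0,0,0,0.03,0,0,0,0,0,0,0.014,0,0,0,0]'
python3 -m crank '[0,0,0,0,0,0,0,0,0,0,0,0,0,0.02,0,0,0,0,0,0,0.035,0,0,0,0,0,0,0.035,0,0,0,0,0,0,0.035]'
python3 -m crank '[0,0,-0.01,0,0,0,0.035,0,0,-0.03,0,0,0,0.035,0,0,-0.04,0,0,0,0.035,0,0,-0.04,0,0,0,0.035,0,0,-0.03,0,0,0,0.035]'
python3 -c "
from h import *
a=shot('top','top1.png')[:,:,::-1]; b=shot('scene','scene1.png')[:,:,::-1]
crop(a,(120,255,130,230),'tp.png',5.9)
crop(a,(195,330,140,240),'t2.png',5.9); crop(b,(180,340,155,255),'s2.png',5)
print([(np.round(d['box']),round(d['conf'],2)) for d in find_in('top','shard0')])
"
```

```text
time: 14.95
position: [537.0, -315.8, 169.5]
tcp_rot: [180.0, 0.0, 92.2]
force: [1.9, 0.2, -2.7]
width: 11.5
grasp_force: 39.2
time: 15.45
position: [535.9, -313.0, 22.3]
tcp_rot: [-179.8, -0.2, 92.3]
force: [-0.5, -0.9, -1.9]
width: 11.4
grasp_force: 39.2
time: 15.95
position: [538.6, -314.7, 26.0]
tcp_rot: [179.9, 0.1, 92.3]
force: [0.0, 0.9, -0.2]
width: 35.0
grasp_force: 0.0
time: 16.45
position: [538.6, -314.7, 178.5]
tcp_rot: [179.9, 0.1, 92.3]
force: [0.2, -2.1, 0.2]
width: 35.1
grasp_force: 0.0
[(array([373., 224.,  24.,  24.]), 0.71), (array([374., 198.,  36.,  19.]), 0.57), (array([378., 228.,  71., 101.]), 0.46)]
```

View pics/t2.png

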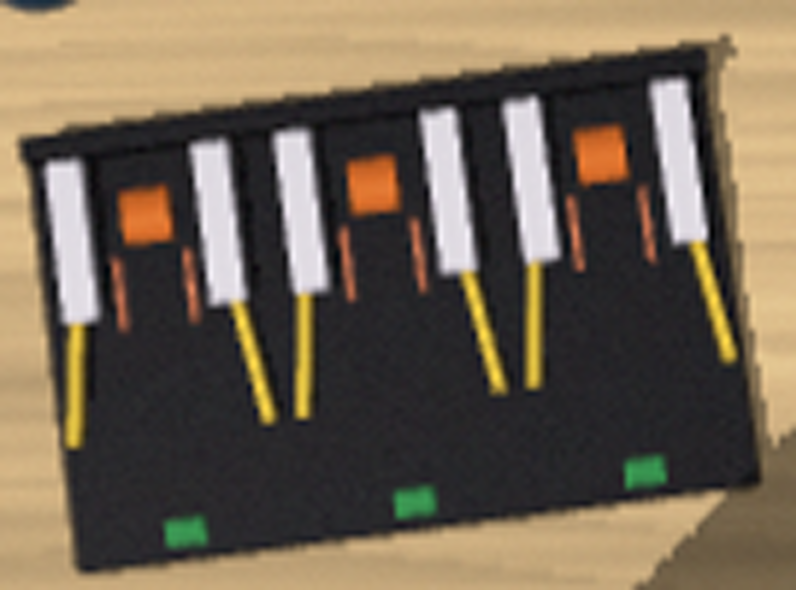

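View pics/s2.png

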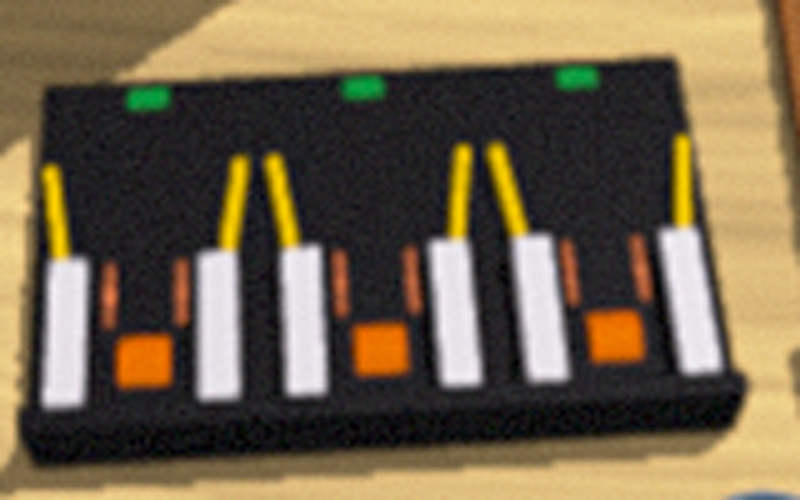

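```bash
python3 -c "
from h import *
a=cv2.imread('pics/top1.png');b=cv2.imread('pics/scene1.png')
A=cv2.resize(a[165:265,125:200],None,fx=6,fy=6,interpolation=cv2.INTER_CUBIC)
B=cv2.resize(b[110:260,60:180],None,fx=2.9,fy=2.9,interpolation=cv2.INTER_CUBIC)
B=cv2.copyMakeBorder(B,0,600-B.shape[0],0,0,cv2.BORDER_CONSTANT)
cv2.imwrite('pics/m.png',np.hstack([A,B]))"
```

```text
(no output)
```

View pics/m.png

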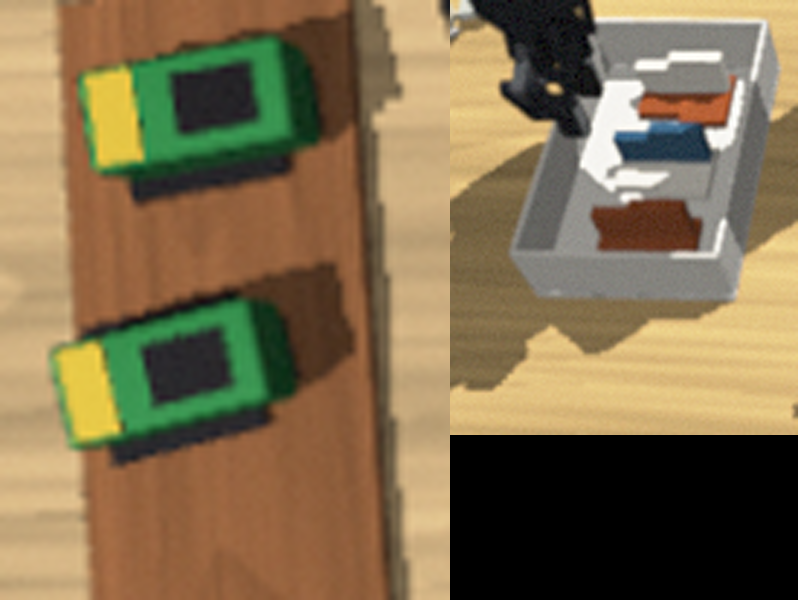

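```bash
cat >> h.py <<'E'
def blobs(im,lo,hi,amin):
    h=cv2.cvtColor(im,cv2.COLOR_BGR2HSV); m=cv2.inRange(h,np.array(lo),np.array(hi))
    n,l,s,c=cv2.connectedComponentsWithStats(m); return [(c[i],s[i][4],s[i][:4],l==i) for i in range(1,n) if s[i][4]>=amin]
E
python3 - <<'E'
from h import *
T=lambda p:((p[0]+.5)/5.9-.5+195,(p[1]+.5)/5.9-.5+140)
S=lambda p:((p[0]+.5)/5-.5+180,(p[1]+.5)/5-.5+155)
for n,win in(('top',(195,330,140,240)),('scene',(180,340,155,255))):
    im=cv2.imread('pics/%s1.png'%n); k=np.zeros_like(im); x0,x1,y0,y1=win; k[y0:y1,x0:x1]=im[y0:y1,x0:x1]
    o=sorted([b[0] for b in blobs(k,(5,180,120),(17,255,255),25)],key=lambda c:c[0])
    w=sorted([b[0] for b in blobs(k,(0,0,150),(180,50,255),60)],key=lambda c:c[0])
    g=sorted([b[0] for b in blobs(k,(50,100,80),(80,255,255),8)],key=lambda c:c[0])
    print(n,np.round(o,1).tolist(),np.round(w,1).tolist(),np.round(g,1).tolist())
    if n=='scene': o,w,g=o[::-1],w[::-1],g[::-1]
    globals()[n]=(o,w,g)
obs={'top':[],'scene':[]}
for n,(o,w,g) in(('top',top),('scene',scene)):
    if len(o)==3: obs[n]+=[(n,(65,115*(1-i),28),o[i]) for i in range(3)]
    if len(w)==6: obs[n]+=[(n,(55,115*(1-i),41),(w[2*i]+w[2*i+1])/2) for i in range(3)]
obs['top']+=[('top',(-110,172.5,25),T((79,571))),('top',(-110,-172.5,25),T((762,485)))]
obs['scene']+=[('scene',(-110,-172.5,25),S((47,88))),('scene',(-110,172.5,25),S((677,60)))]
for q in(obs['top'],obs['scene'],obs['top']+obs['scene']):
    v,r=fit(q,[563,20,6.5]);print(v.round(2),r.tolist())
im=cv2.imread('pics/top1.png')
k=np.zeros_like(im);k[165:265,120:205]=im[165:265,120:205]
h=cv2.cvtColor(k,cv2.COLOR_BGR2HSV)
print([h[165+int(y/6),125+int(x/6)].tolist() for x,y in[(160,120),(110,110),(305,100),(280,100),(255,350),(280,340)]])
E
```

```text
top [[219.3, 176.1], [257.7, 171.0], [296.4, 165.9]] [[206.6, 180.7], [231.5, 177.0], [245.5, 175.4], [270.5, 172.1], [284.6, 170.3], [309.6, 167.2]] [[225.9, 229.7], [264.9, 224.6], [303.9, 219.4]]
scene [[208.0, 226.8], [255.9, 224.5], [302.6, 221.7]] [[192.7, 221.4], [223.3, 220.1], [240.2, 218.8], [270.5, 217.1], [287.6, 216.3], [317.6, 214.8]] [[209.2, 174.1], [252.1, 172.0], [295.0, 170.0]]
[564.43  21.29   6.36] [[-0.0, -0.1], [0.1, -0.2], [0.1, -0.2], [0.0, -0.1], [0.1, -0.1], [0.1, -0.3], [-0.7, 0.9], [0.2, 0.3]]
[566.4   20.95   6.36] [[0.1, 0.4], [-0.1, -0.0], [0.3, 0.2], [0.2, 0.3], [0.1, 0.3], [-0.2, -0.1], [-1.2, -0.8], [0.5, -1.1]]
[565.44  21.1    6.35] [[0.1, -0.5], [0.1, -0.6], [0.1, -0.5], [0.1, -0.4], [0.1, -0.5], [0.2, -0.6], [-0.6, 0.6], [0.3, -0.0], [0.1, 0.0], [-0.1, -0.4], [0.4, -0.2], [0.2, -0.1], [0.2, -0.0], [-0.1, -0.4], [-1.1, -1.1], [0.5, -1.4]]
[[68, 161, 146], [24, 179, 229], [69, 194, 46], [68, 160, 142], [68, 160, 121], [67, 172, 49]]
```

```bash
cat >> h.py <<'E'
CH=np.array([565.4,21.1]); CY=6.35
def chp(x,y): return CH+R.from_euler('z',CY,degrees=True).apply([x,y,0])[:2]
def packs(fn,win,zt=86):
    im=cv2.imread(fn); x0,x1,y0,y1=win; k=np.zeros_like(im); k[y0:y1,x0:x1]=im[y0:y1,x0:x1]
    k=cv2.resize(k,None,fx=4,fy=4,interpolation=cv2.INTER_CUBIC); h=cv2.cvtColor(k,cv2.COLOR_BGR2HSV)
    ye=cv2.inRange(h,(20,120,130),(32,255,255)); m=cv2.inRange(h,(50,110,80),(85,255,255))|ye
    m=cv2.morphologyEx(m,cv2.MORPH_CLOSE,np.ones((7,7)))
    for c in cv2.findContours(m,cv2.RETR_EXTERNAL,cv2.CHAIN_APPROX_NONE)[0]:
        if cv2.contourArea(c)<4000: continue
        p=unproj('top',(c.reshape(-1,2)+.5)/4-.5,zt)[:,:2].astype(np.float32); (cx,cy),(w,hh),a=cv2.minAreaRect(p)
        if w<hh: a+=90
        mk=np.zeros_like(m); cv2.drawContours(mk,[c],-1,255,-1); yy,xx=np.nonzero(mk&ye); yc=unproj('top',[((xx.mean()+.5)/4-.5,(yy.mean()+.5)/4-.5)],zt)[0,:2]
        d=yc-[cx,cy]
        if d@[np.cos(np.radians(a)),np.sin(np.radians(a))]<0: a+=180
        print('pack',np.round([cx,cy],1),'size',round(max(w,hh),1),round(min(w,hh),1),'yaw',round((a+180)%360-180,1))
E
python3 - <<'E'
from h import *
packs('pics/top1.png',(120,205,165,265))
for i in(0,1,2): print(i,'mouth',chp(-45,115*(1-i)).round(1),'home',chp(45,115*(1-i)).round(1))
E
```

```text
pack [469.2 330.2] size 97.7 50.8 yaw 103.4
pack [596.1 318.6] size 100.7 52.6 yaw 100.2
0 mouth [508.  130.4] home [597.4 140.4]
1 mouth [520.7  16.1] home [610.1  26.1]
2 mouth [533.4 -98.2] home [622.8 -88.2]
```

Run:
```python
from h import *
plan([((469.2,330.2,170),103.4),((469.2,330.2,50),103.4),((469.2,330.2,170),103.4),((508,130.4,170),6.35)])
```

```text
15 x 0.0434,0.0010,0.0005 , 0.02,0.02,-0.74
5 x -0.0000,-0.0000,0.0240 , 0.00,0.00,0.00
5 x 0.0000,0.0000,-0.0240 , 0.00,0.00,0.00
15 x -0.0112,0.0104,0.0000 , -0.00,-0.00,6.47
```

```bash
python3 -m crank '[0.0434,0.001,0.0005,0,0,-0.74,0.085,0.0434,0.001,0.0005,0,0,-0.74,0.085,0.0434,0.001,0.0005,0,0,-0.74,0.085,0.0434,0.001,0.0005,0,0,-0.74,0.085,0.0434,0.001,0.0005,0,0,-0.74,0.085]' 40
python3 -c "
from h import *
shot('top','top2.png');packs('pics/top2.png',(110,205,165,285))"
python3 -m crank '[0.0434,0.001,0.0005,0,0,-0.74,0.085,0.0434,0.001,0.0005,0,0,-0.74,0.085,0.0434,0.001,0.0005,0,0,-0.74,0.085,0.0434,0.001,0.0005,0,0,-0.74,0.085,0.0434,0.001,0.0005,0,0,-0.74,0.085]'
python3 -m crank '[0.0434,0.001,0.0005,0,0,-0.74,0.085,0.0434,0.001,0.0005,0,0,-0.74,0.085,0.0434,0.001,0.0005,0,0,-0.74,0.085,0.0434,0.001,0.0005,0,0,-0.74,0.085,0.0434,0.001,0.0005,0,0,-0.74,0.085]'
python3 -m crank '[0,0,0,0,0,0,0.085,0,0,0,0,0,0,0.085,0,0,0,0,0,0,0.085,0,0,0,0,0,0,0.085,0,0,0,0,0,0,0.085]'
python3 -c "
from h import *
st();plan([((469.2,330.2,50),103.4)])"
```

```text
time: 17.1
position: [527.3, -95.6, 171.3]
tcp_rot: [-179.9, -0.1, 96.0]
force: [1.1, 0.5, -0.1]
width: 84.8
grasp_force: 0.0
pack [469.2 330.2] size 97.8 50.5 yaw 103.5
pack [595.6 318.9] size 100.7 51.5 yaw 98.9
time: 17.65
position: [504.2, 119.7, 168.9]
tcp_rot: [-179.9, -0.0, 99.7]
force: [0.6, -0.1, 0.2]
width: 84.7
grasp_force: 0.0
time: 18.15
position: [467.1, 333.3, 166.3]
tcp_rot: [-179.9, 0.0, 103.4]
force: [0.9, -0.1, -0.2]
width: 84.9
grasp_force: 0.0
time: 18.65
position: [468.6, 330.9, 167.2]
tcp_rot: [-180.0, 0.0, 103.3]
force: [-0.2, -0.5, -0.1]
width: 84.7
grasp_force: 0.0
18.65 [468.6 330.9 167.2] [-180.     0.   103.3] F [-0.2 -0.5 -0.1] w 84.7 0.0
5 x -0.0002,0.0001,0.0234 , -0.00,0.00,-0.02
```

```bash
python3 -m crank '[0,0,0.03,0,0,0,0.085,0,0,0.03,0,0,0,0.085,0,0,0.03,0,0,0,0.085,0,0,0.02,0,0,0,0.085,0,0,0.008,0,0,0,0.085]' 60
python3 -m crank '[0,0,0,0,0,0,0.07,0,0,0,0,0,0,0.06,0,0,0,0,0,0,0.04,0,0,0,0,0,0,0.04,0,0,0,0,0,0,0.04]' 60
python3 -c "
from h import *
st()"
python3 -m crank '[0,0,-0.003,0,0,0,0.04,0,0,-0.01,0,0,0,0.04,0,0,-0.02,0,0,0,0.04,0,0,-0.04,0,0,0,0.04,0,0,-0.04,0,0,0,0.04]' 60
python3 -c "
from h import *
st();plan([((508,130.4,165),6.35)])"
```

```text
time: 19.15
position: [467.3, 330.6, 47.4]
tcp_rot: [-179.8, 0.1, 103.3]
force: [-0.2, -0.3, -1.0]
width: 85.1
grasp_force: 0.0
time: 19.65
position: [469.2, 332.5, 50.8]
tcp_rot: [179.9, -0.0, 103.4]
force: [-0.1, -1.2, 7.3]
width: 49.5
grasp_force: 64.7
19.65 [469.2 332.5  50.8] [179.9  -0.  103.4] F [-0.1 -1.2  7.3] w 49.5 64.7
time: 20.15
position: [467.1, 331.6, 162.9]
tcp_rot: [-179.8, 0.0, 103.4]
force: [1.2, 0.3, -3.8]
width: 49.3
grasp_force: 63.8
20.15 [467.1 331.6 162.9] [-179.8    0.   103.4] F [ 1.2  0.3 -3.8] w 49.3 63.8
15 x -0.0112,0.0106,-0.0001 , -0.01,0.01,6.47
```

```bash
python3 -m crank '[-0.0112,0.0106,0,0,0,6.47,0.04,-0.0112,0.0106,0,0,0,6.47,0.04,-0.0112,0.0106,0,0,0,6.47,0.04,-0.0112,0.0106,0,0,0,6.47,0.04,-0.0112,0.0106,0,0,0,6.47,0.04]' 60
python3 -m crank '[-0.0112,0.0106,0,0,0,6.47,0.04,-0.0112,0.0106,0,0,0,6.47,0.04,-0.0112,0.0106,0,0,0,6.47,0.04,-0.0112,0.0106,0,0,0,6.47,0.04,-0.0112,0.0106,0,0,0,6.47,0.04]'
python3 -m crank '[-0.0112,0.0106,0,0,0,6.47,0.04,-0.0112,0.0106,0,0,0,6.47,0.04,-0.0112,0.0106,0,0,0,6.47,0.04,-0.0112,0.0106,0,0,0,6.47,0.04,-0.0112,0.0106,0,0,0,6.47,0.04]'
python3 -m crank '[0,0,0,0,0,0,0.04,0,0,0,0,0,0,0.04,0,0,0,0,0,0,0.04,0,0,0,0,0,0,0.04,0,0,0,0,0,0,0.04]'
python3 -c "
from h import *
st();plan([((508,130.4,62),6.35)])
shot('top','top3.png')
a=cv2.imread('pics/top3.png');b=shot('scene','scene3.png')[:,:,::-1]
A=cv2.resize(a[130:250,150:285],None,fx=3,fy=3,interpolation=cv2.INTER_CUBIC);B=cv2.resize(b[110:230,220:355],None,fx=3,fy=3,interpolation=cv2.INTER_CUBIC)
cv2.imwrite('pics/m3.png',np.hstack([A[:,:400],B[:,:400]]))"
```

```text
time: 20.65
position: [521.1, 276.8, 162.5]
tcp_rot: [-180.0, 0.0, 70.8]
force: [0.3, -0.4, -4.7]
width: 49.4
grasp_force: 64.2
time: 21.15
position: [536.0, 202.0, 162.4]
tcp_rot: [-180.0, 0.0, 38.4]
force: [-0.9, 0.1, -4.4]
width: 49.4
grasp_force: 64.2
time: 21.65
position: [508.6, 130.9, 162.5]
tcp_rot: [180.0, 0.0, 6.1]
force: [-1.2, 0.1, -5.2]
width: 49.3
grasp_force: 64.1
time: 22.15
position: [509.5, 132.0, 162.3]
tcp_rot: [180.0, -0.0, 6.4]
force: [-0.7, -0.5, -4.1]
width: 49.1
grasp_force: 64.1
22.15 [509.5 132.  162.3] [180.   -0.    6.4] F [-0.7 -0.5 -4.1] w 49.1 64.1
5 x -0.0003,0.0003,0.0201 , 0.00,-0.00,0.01
```

View pics/m3.png

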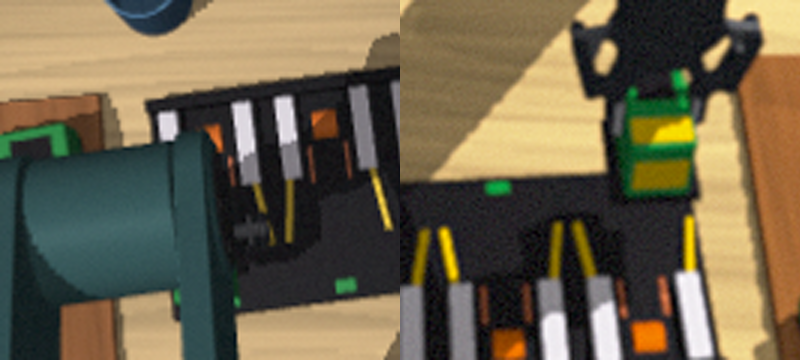

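```bash
python3 -m crank '[0,0.0003,0.03,0,0,0,0.04,0,0.0003,0.03,0,0,0,0.04,0,0.0003,0.02,0,0,0,0.04,0,0.0003,0.015,0,0,0,0.04,0,0.0003,0.005,0,0,0,0.04]' 60
python3 -m crank '[0,0,0.001,0,0,0,0.04,0,0,0.001,0,0,0,0.04,0,0,0.001,0,0,0,0.04,0,0,0,0,0,0,0.04,0,0,0,0,0,0,0.04]'
python3 - <<'E'
from h import *
P=[]
for i in range(6): snapshot('top'); s=status.sense(); P.append(np.r_[s['position'],s['tcp_rot'],s['force']])
P=np.array(P); print(P.std(0).round(1),P.mean(0).round(2)); m=P.mean(0)[:2]
print('in charger',R.from_euler('z',-CY,degrees=True).apply(np.r_[m-CH,0]).round(2))
E
```

```text
time: 22.75
position: [508.3, 130.0, 60.7]
tcp_rot: [180.0, 0.2, 6.4]
force: [-0.4, 0.6, -5.4]
width: 49.0
grasp_force: 63.8
time: 23.25
position: [509.7, 130.1, 59.8]
tcp_rot: [180.0, -0.1, 6.3]
force: [-0.1, -1.0, -3.7]
width: 49.2
grasp_force: 63.8
[0.1 0.  0.1 0.  0.  0.  0.6 0.2 0.2] [ 5.0948e+02  1.3005e+02  5.9540e+01  1.8000e+02 -2.0000e-02  6.3300e+00
 -7.0000e-02  2.7000e-01 -5.1300e+00]
in charger [-43.52 114.47   0.  ]
```

```bash
python3 -m crank '[0,0,0.0005,0,0,0,0.04,0,0,0.0005,0,0,0,0.04,0,0,0.0005,0,0,0,0.04,0,0,0,0,0,0,0.04,0,0,0,0,0,0,0.04]'
python3 -m crank '[0,0,0.0005,0,0,0,0.04,0,0,0,0,0,0,0.04,0,0,0,0,0,0,0.04,0,0,0,0,0,0,0.04,0,0,0,0,0,0,0.04]'
```

```text
time: 24.05
position: [509.3, 130.0, 57.8]
tcp_rot: [180.0, 0.0, 6.3]
force: [0.0, 0.8, -3.1]
width: 49.4
grasp_force: 64.0
time: 24.55
position: [509.3, 130.0, 57.8]
tcp_rot: [180.0, -0.0, 6.3]
force: [-3.1, -0.4, 6.0]
width: 49.0
grasp_force: 65.1
```

```bash
python3 -m crank '[0.004,0,0,0,0,0,0.04,0.004,0,0,0,0,0,0.04,0.004,0,0,0,0,0,0.04,0.004,0,0,0,0,0,0.04,0.004,0,0,0,0,0,0.04]'
python3 -m crank '[0.004,0,0,0,0,0,0.04,0.004,0,0,0,0,0,0.04,0.004,0,0,0,0,0,0.04,0.004,0,0,0,0,0,0.04,0.004,0,0,0,0,0,0.04]'
python3 -c "from h import *;s=status.sense();print(s['wrist_torque'])"
```

```text
time: 25.05
position: [528.7, 132.2, 57.8]
tcp_rot: [180.0, 0.1, 6.3]
force: [-4.4, -0.2, 8.3]
width: 49.2
grasp_force: 65.4
time: 25.55
position: [548.6, 134.4, 57.8]
tcp_rot: [180.0, 0.1, 6.3]
force: [-4.4, -1.1, 5.7]
width: 49.2
grasp_force: 65.4
[-0.36128794  0.50500081 -0.11856734]
```

```bash
python3 -m crank '[0.004,0,0,0,0,0,0.04,0.004,0,0,0,0,0,0.04,0.004,0,0,0,0,0,0.04,0.004,0,0,0,0,0,0.04,0.004,0,0,0,0,0,0.04]'
python3 -m crank '[0.004,0,0,0,0,0,0.04,0.004,0,0,0,0,0,0.04,0.004,0,0,0,0,0,0.04,0.004,0,0,0,0,0,0.04,0.004,0,0,0,0,0,0.04]'
python3 -m crank '[0.002,0,0,0,0,0,0.04,0.001,0,0,0,0,0,0.04,0.001,0,0,0,0,0,0.04,0.001,0,0,0,0,0,0.04,0.001,0,0,0,0,0,0.04]'
```

```text
time: 26.05
position: [568.3, 136.6, 57.8]
tcp_rot: [180.0, 0.1, 6.3]
force: [-3.4, -0.6, 5.4]
width: 49.2
grasp_force: 65.3
time: 26.55
position: [589.3, 138.9, 57.8]
tcp_rot: [180.0, -0.0, 6.3]
force: [-1.6, -0.7, 4.0]
width: 49.9
grasp_force: 65.1
time: 27.05
position: [595.2, 139.5, 57.8]
tcp_rot: [180.0, -0.0, 6.3]
force: [-2.9, 0.1, 6.4]
width: 48.9
grasp_force: 65.4
```

```bash
python3 -m crank '[0.001,0,0,0,0,0,0.04,0.001,0,0,0,0,0,0.04,0,0,0,0,0,0,0.04,0,0,0,0,0,0,0.04,0,0,0,0,0,0,0.04]'
python3 -m crank '[0.001,0,0,0,0,0,0.04,0.001,0,0,0,0,0,0.04,0,0,0,0,0,0,0.04,0,0,0,0,0,0,0.04,0,0,0,0,0,0,0.04]'
```

```text
time: 27.55
position: [596.4, 139.6, 57.8]
tcp_rot: [180.0, 0.0, 6.3]
force: [-3.5, 0.9, 7.6]
width: 49.3
grasp_force: 65.7
time: 28.05
position: [598.1, 139.9, 57.8]
tcp_rot: [180.0, 0.1, 6.3]
force: [-5.0, 0.1, 8.7]
width: 49.2
grasp_force: 65.7
```

```bash
python3 -m crank '[0.001,0,0,0,0,0,0.04,0.001,0,0,0,0,0,0.04,0,0,0,0,0,0,0.04,0,0,0,0,0,0,0.04,0,0,0,0,0,0,0.04]'
python3 -m crank '[0.001,0,0,0,0,0,0.04,0.001,0,0,0,0,0,0.04,0,0,0,0,0,0,0.04,0,0,0,0,0,0,0.04,0,0,0,0,0,0,0.04]'
```

```text
time: 28.55
position: [598.9, 140.0, 57.8]
tcp_rot: [180.0, 0.2, 6.3]
force: [-7.3, -0.1, 13.0]
width: 49.6
grasp_force: 66.0
time: 29.05
position: [599.4, 140.1, 57.9]
tcp_rot: [180.0, 0.3, 6.3]
force: [-10.8, -1.4, 16.8]
width: 49.0
grasp_force: 66.7
```

Run:
```python
from h import *
b=shot('scene','scene4.png')[:,:,::-1].copy()
S=5; x0,y0=255,150
B=cv2.resize(b[y0:y0+100,x0:x0+100],None,fx=6,fy=6,interpolation=cv2.INTER_CUBIC)
def dr(dx,col):
    q=np.array([chp(45+dx+x,115+y).tolist()+[z] for z in(93,) for x,y in((50,25),(50,-25),(-50,-25),(-50,25))])
    p=(proj('scene',q)+.5-[x0,y0])*6-.5; cv2.polylines(B,[p.astype(int)],True,col,1)
dr(0,(0,0,255)); dr(-42,(255,0,0))
cv2.imwrite('pics/s4.png',B)
```

```text
(no output)
```

View pics/s4.png

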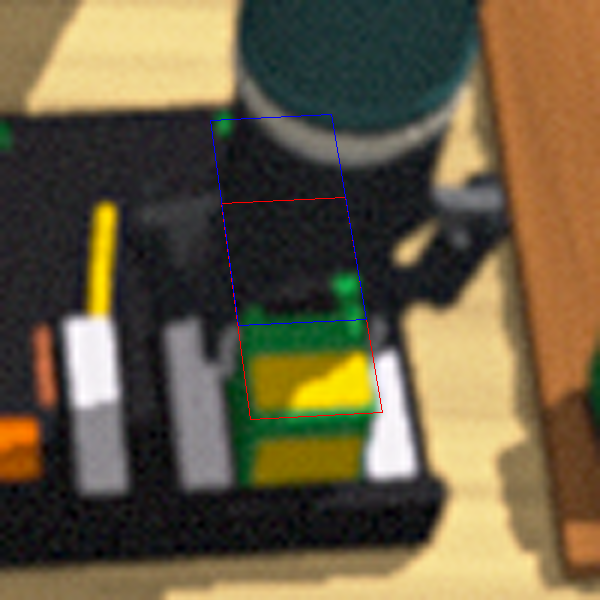

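```bash
python3 -m crank '[-0.001,0,0,0,0,0,0.04,-0.001,0,0,0,0,0,0.04,0,0,0,0,0,0,0.04,0,0,0,0,0,0,0.06,0,0,0,0,0,0,0.075]'
python3 -m crank '[0,0,0,0,0,0,0.075,0,0,0,0,0,0,0.075,0,0,-0.02,0,0,0,0.075,0,0,-0.04,0,0,0,0.075,0,0,-0.04,0,0,0,0.075]'
python3 -m crank '[-0.04,0,0,0,0,0,0.075,-0.04,0,0,0,0,0,0.075,-0.04,0,0,0,0,0,0.075,-0.01,0,0,0,0,0,0.075,0,0,0,0,0,0,0.075]'
python3 - <<'E'
from h import *
st(); a=shot('top','top5.png')[:,:,::-1].copy(); b=shot('scene','scene5.png')
packs('pics/top5.png',(110,200,165,285)); packs('pics/top5.png',(197,245,140,240),93)
B=cv2.resize(a[130:240,110:260],None,fx=5,fy=5,interpolation=cv2.INTER_CUBIC); cv2.imwrite('pics/t5.png',B)
print('home',chp(45,115))
E
```

```text
time: 29.6
position: [601.1, 140.2, 57.1]
tcp_rot: [180.0, -0.0, 6.3]
force: [0.4, 0.3, -0.1]
width: 72.7
grasp_force: 0.0
time: 30.1
position: [600.0, 140.1, 157.4]
tcp_rot: [180.0, 0.1, 6.3]
force: [1.0, 0.9, 0.3]
width: 75.2
grasp_force: 0.0
time: 30.6
position: [470.0, 125.8, 157.3]
tcp_rot: [180.0, 0.1, 6.3]
force: [0.7, -0.8, 0.1]
width: 75.0
grasp_force: 0.0
30.6 [470.  125.8 157.3] [1.8e+02 1.0e-01 6.3e+00] F [ 0.7 -0.8  0.1] w 75.0 0.0
pack [596.  318.1] size 98.9 51.2 yaw 99.3
pack [595.7 147. ] size 101.7 61.2 yaw 6.2
home [597.40472538 140.37152868]
```

View pics/t5.png

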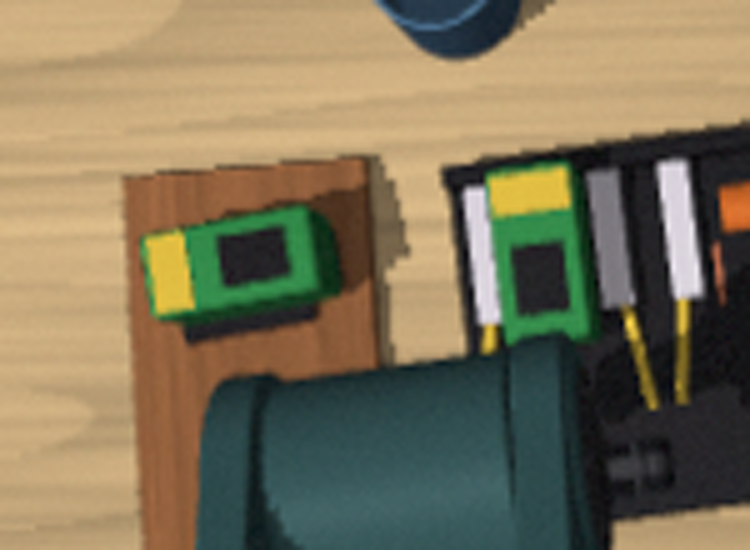

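Run:
```python
from h import *
plan([((596,318.5,165),99.3)])
```

```text
15 x 0.0168,-0.0023,-0.0005 , 0.01,-0.01,-6.20
```

```bash
python3 -m crank '[0.0168,-0.0023,-0.0005,0,0,-6.2,0.085,0.0168,-0.0023,-0.0005,0,0,-6.2,0.085,0.0168,-0.0023,-0.0005,0,0,-6.2,0.085,0.0168,-0.0023,-0.0005,0,0,-6.2,0.085,0.0168,-0.0023,-0.0005,0,0,-6.2,0.085]'
python3 -m crank '[0.0168,-0.0023,-0.0005,0,0,-6.2,0.085,0.0168,-0.0023,-0.0005,0,0,-6.2,0.085,0.0168,-0.0023,-0.0005,0,0,-6.2,0.085,0.0168,-0.0023,-0.0005,0,0,-6.2,0.085,0.0168,-0.0023,-0.0005,0,0,-6.2,0.085]'
python3 -m crank '[0.0168,-0.0023,-0.0005,0,0,-6.2,0.085,0.0168,-0.0023,-0.0005,0,0,-6.2,0.085,0.0168,-0.0023,-0.0005,0,0,-6.2,0.085,0.0168,-0.0023,-0.0005,0,0,-6.2,0.085,0.0168,-0.0023,-0.0005,0,0,-6.2,0.085]'
python3 -m crank '[0,0,0,0,0,0,0.085,0,0,0,0,0,0,0.085,0,0,0,0,0,0,0.085,0,0,0,0,0,0,0.085,0,0,0,0,0,0,0.085]'
python3 - <<'E'
from h import *
st();plan([((596,318.5,50.5),99.3)])
b=shot('scene','scene6.png')[:,:,::-1].copy()
print([(np.round(d['box']),round(d['conf'],2)) for d in find_in('scene','pack0')])
# expected pack B top corners
q=R.from_euler('z',99.3,degrees=True).apply([[50,25,0],[50,-25,0],[-50,-25,0],[-50,25,0]])+[596,318.5,86]
q0=np.array([list(chp(45+x,115+y))+[93] for x,y in((50,25),(50,-25),(-50,-25),(-50,25))])
f=6;x0,y0=270,150;B=cv2.resize(b[y0:y0+100,x0:x0+140],None,fx=5.7,fy=5.7,interpolation=cv2.INTER_CUBIC)
for k,c in((q,(0,0,255)),(q0,(255,0,0))): cv2.polylines(B,[((proj('scene',k)+.5-[x0,y0])*5.7-.5).astype(int)],True,c,1)
cv2.imwrite('pics/s6.png',B)
E
```

```text
time: 31.2
position: [549.8, 163.8, 159.7]
tcp_rot: [179.9, -0.1, 37.6]
force: [0.5, 0.6, -0.2]
width: 85.0
grasp_force: 0.0
time: 31.7
position: [594.5, 235.0, 162.0]
tcp_rot: [179.9, -0.1, 68.6]
force: [-0.3, 0.2, 0.7]
width: 84.8
grasp_force: 0.0
time: 32.2
position: [596.1, 319.2, 164.4]
tcp_rot: [179.9, -0.0, 99.6]
force: [-0.5, -0.6, 0.2]
width: 84.8
grasp_force: 0.0
time: 32.7
position: [594.0, 317.1, 164.8]
tcp_rot: [180.0, 0.0, 99.2]
force: [0.2, 0.8, -0.1]
width: 84.8
grasp_force: 0.0
32.7 [594.  317.1 164.8] [180.    0.   99.2] F [ 0.2  0.8 -0.1] w 84.8 0.0
5 x 0.0002,0.0004,0.0229 , 0.00,0.00,-0.01
[(array([378., 216.,  47.,  34.]), 0.94), (array([305., 207.,  28.,  45.]), 0.8)]
```

View pics/s6.png

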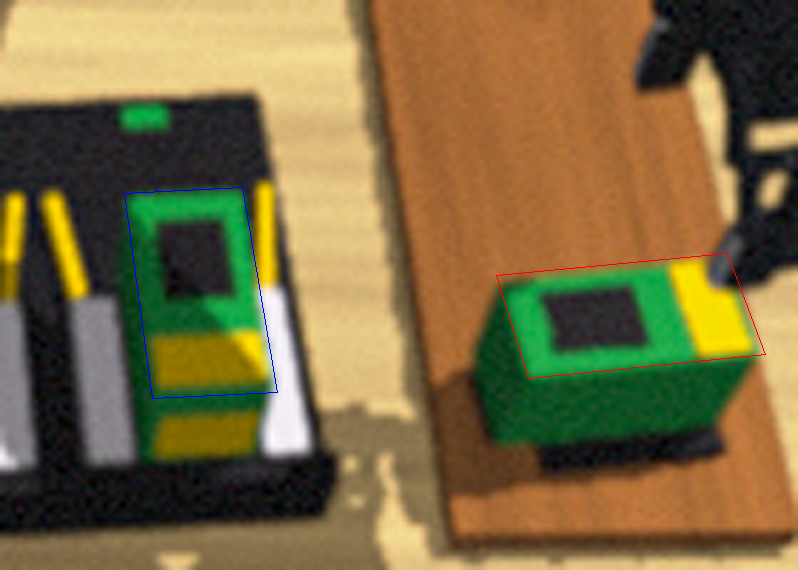

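```bash
python3 -m crank '[0.0002,0.0004,0.03,0,0,0,0.085,0.0002,0.0004,0.03,0,0,0,0.085,0.0002,0.0004,0.03,0,0,0,0.085,0.0002,0.0004,0.017,0,0,0,0.085,0.0002,0.0004,0.007,0,0,0,0.085]' 60
python3 -m crank '[0,0,0,0,0,0,0.07,0,0,0,0,0,0,0.06,0,0,0,0,0,0,0.04,0,0,0,0,0,0,0.04,0,0,0,0,0,0,0.04]' 60
python3 -m crank '[0,0,-0.003,0,0,0,0.04,0,0,-0.01,0,0,0,0.04,0,0,-0.02,0,0,0,0.04,0,0,-0.04,0,0,0,0.04,0,0,-0.04,0,0,0,0.04]' 60
python3 -c "
from h import *
st();print(chp(-44,-115));plan([(list(chp(-44,-115))+[165],6.35)])"
```

```text
time: 33.3
position: [594.1, 318.2, 48.6]
tcp_rot: [-179.8, 0.1, 99.3]
force: [-0.1, -0.5, -0.1]
width: 85.2
grasp_force: 0.0
time: 33.8
position: [596.7, 319.5, 52.5]
tcp_rot: [179.8, -0.0, 99.3]
force: [0.7, 0.2, 6.4]
width: 48.9
grasp_force: 64.9
time: 34.3
position: [594.2, 318.5, 164.0]
tcp_rot: [-179.8, 0.0, 99.3]
force: [0.4, 0.4, -3.8]
width: 49.2
grasp_force: 63.8
34.3 [594.2 318.5 164. ] [-179.8    0.    99.3] F [ 0.4  0.4 -3.8] w 49.2 63.8
[534.38913944 -98.06092702]
15 x -0.0282,0.0137,-0.0001 , -0.01,0.01,6.20
```

```bash
python3 -m crank '[-0.0282,0.0137,0,0,0,6.2,0.04,-0.0282,0.0137,0,0,0,6.2,0.04,-0.0282,0.0137,0,0,0,6.2,0.04,-0.0282,0.0137,0,0,0,6.2,0.04,-0.0282,0.0137,0,0,0,6.2,0.04]' 60
python3 -m crank '[-0.0282,0.0137,0,0,0,6.2,0.04,-0.0282,0.0137,0,0,0,6.2,0.04,-0.0282,0.0137,0,0,0,6.2,0.04,-0.0282,0.0137,0,0,0,6.2,0.04,-0.0282,0.0137,0,0,0,6.2,0.04]'
python3 -m crank '[-0.0282,0.0137,0,0,0,6.2,0.04,-0.0282,0.0137,0,0,0,6.2,0.04,-0.0282,0.0137,0,0,0,6.2,0.04,-0.0282,0.0137,0,0,0,6.2,0.04,-0.0282,0.0137,0,0,0,6.2,0.04]'
python3 -m crank '[0,0,0,0,0,0,0.04,0,0,0,0,0,0,0.04,0,0,0,0,0,0,0.04,0,0,0,0,0,0,0.04,0,0,0,0,0,0,0.04]'
python3 -c "
from h import *
st();plan([(list(chp(-44,-115))+[63],6.35)])"
```

```text
time: 34.8
position: [655.8, 175.1, 163.9]
tcp_rot: [-180.0, 0.0, 68.1]
force: [0.9, -0.5, -3.8]
width: 49.2
grasp_force: 64.0
time: 35.3
position: [633.2, 21.6, 163.9]
tcp_rot: [-180.0, 0.0, 37.1]
force: [0.8, -0.2, -3.8]
width: 49.3
grasp_force: 64.0
time: 35.8
position: [534.8, -98.3, 164.1]
tcp_rot: [180.0, 0.0, 6.1]
force: [-0.7, -0.5, -3.8]
width: 49.0
grasp_force: 63.9
time: 36.3
position: [536.5, -96.7, 163.8]
tcp_rot: [180.0, -0.0, 6.4]
force: [-0.8, 0.2, -3.3]
width: 49.1
grasp_force: 64.0
36.3 [536.5 -96.7 163.8] [180.   -0.    6.4] F [-0.8  0.2 -3.3] w 49.1 64.0
5 x -0.0004,0.0002,0.0202 , 0.00,-0.00,0.01
```

```bash
python3 -m crank '[-0.0004,0.0002,0.03,0,0,0,0.04,-0.0004,0.0002,0.03,0,0,0,0.04,-0.0004,0.0002,0.02,0,0,0,0.04,-0.0004,0.0002,0.015,0,0,0,0.04,-0.0004,0.0002,0.005,0,0,0,0.04]' 60
python3 -m crank '[0,0,0,0,0,0,0.04,0,0,0,0,0,0,0.04,0,0,0,0,0,0,0.04,0,0,0,0,0,0,0.04,0,0,0,0,0,0,0.04]'
python3 -m crank '[0,0,0.0005,0,0,0,0.04,0,0,0.0005,0,0,0,0.04,0,0,0.0005,0,0,0,0.04,0,0,0,0,0,0,0.04,0,0,0,0,0,0,0.04]'
python3 - <<'E'
from h import *
s=status.sense();print('in charger',R.from_euler('z',-CY,degrees=True).apply(np.r_[s['position'][:2]-CH,0]).round(2))
E
```

```text
time: 36.8
position: [533.2, -97.8, 62.1]
tcp_rot: [-179.9, 0.2, 6.4]
force: [0.2, 0.4, -3.9]
width: 48.8
grasp_force: 63.8
time: 37.3
position: [534.4, -98.6, 64.4]
tcp_rot: [180.0, -0.1, 6.3]
force: [-1.4, -1.3, -3.9]
width: 48.9
grasp_force: 63.8
time: 37.8
position: [533.9, -98.4, 62.2]
tcp_rot: [-180.0, 0.0, 6.3]
force: [0.3, 1.2, -3.5]
width: 49.3
grasp_force: 63.8
in charger [ -44.53 -115.33    0.  ]
```

```bash
python3 -m crank '[0,0,0.001,0,0,0,0.04,0,0,0.0005,0,0,0,0.04,0,0,0,0,0,0,0.04,0,0,0,0,0,0,0.04,0,0,0,0,0,0,0.04]'
python3 -m crank '[0,0,0.0005,0,0,0,0.04,0,0,0,0,0,0,0.04,0,0,0,0,0,0,0.04,0,0,0,0,0,0,0.04,0,0,0,0,0,0,0.04]'
python3 -m crank '[0,0,0.0005,0,0,0,0.04,0,0,0,0,0,0,0.04,0,0,0,0,0,0,0.04,0,0,0,0,0,0,0.04,0,0,0,0,0,0,0.04]'
```

```text
time: 38.3
position: [534.0, -98.5, 60.8]
tcp_rot: [180.0, 0.0, 6.3]
force: [-0.6, 0.8, -4.3]
width: 49.8
grasp_force: 63.8
time: 38.8
position: [533.9, -98.4, 60.3]
tcp_rot: [180.0, 0.0, 6.3]
force: [0.1, -0.1, -3.9]
width: 49.0
grasp_force: 63.8
time: 39.3
position: [534.0, -98.5, 59.8]
tcp_rot: [180.0, 0.0, 6.3]
force: [0.9, 0.2, -3.2]
width: 49.2
grasp_force: 63.8
```

```bash
python3 -m crank '[0,0,0.0005,0,0,0,0.04,0,0,0,0,0,0,0.04,0,0,0,0,0,0,0.04,0,0,0,0,0,0,0.04,0,0,0,0,0,0,0.04]'
python3 -m crank '[0,0,0.0005,0,0,0,0.04,0,0,0,0,0,0,0.04,0,0,0,0,0,0,0.04,0,0,0,0,0,0,0.04,0,0,0,0,0,0,0.04]'
```

```text
time: 39.8
position: [534.0, -98.5, 59.5]
tcp_rot: [180.0, -0.0, 6.3]
force: [-0.4, 0.8, 1.0]
width: 49.2
grasp_force: 64.3
time: 40.3
position: [534.1, -98.4, 59.5]
tcp_rot: [180.0, -0.0, 6.3]
force: [-3.0, 1.5, 7.2]
width: 49.2
grasp_force: 65.1
```

```bash
python3 -m crank '[0.004,0,0,0,0,0,0.04,0.004,0,0,0,0,0,0.04,0.004,0,0,0,0,0,0.04,0.004,0,0,0,0,0,0.04,0.004,0,0,0,0,0,0.04]'
python3 -m crank '[0.004,0,0,0,0,0,0.04,0.004,0,0,0,0,0,0.04,0.004,0,0,0,0,0,0.04,0.004,0,0,0,0,0,0.04,0.004,0,0,0,0,0,0.04]'
python3 -m crank '[0.004,0,0,0,0,0,0.04,0.004,0,0,0,0,0,0.04,0.004,0,0,0,0,0,0.04,0.004,0,0,0,0,0,0.04,0.004,0,0,0,0,0,0.04]'
python3 -m crank '[0.004,0,0,0,0,0,0.04,0.004,0,0,0,0,0,0.04,0.004,0,0,0,0,0,0.04,0.004,0,0,0,0,0,0.04,0.004,0,0,0,0,0,0.04]'
python3 -m crank '[0.002,0,0,0,0,0,0.04,0.002,0,0,0,0,0,0.04,0.001,0,0,0,0,0,0.04,0.001,0,0,0,0,0,0.04,0.001,0,0,0,0,0,0.04]'
```

```text
time: 40.8
position: [553.5, -96.5, 59.5]
tcp_rot: [180.0, 0.0, 6.3]
force: [-4.6, -0.3, 7.6]
width: 49.1
grasp_force: 65.2
time: 41.3
position: [573.4, -94.3, 59.5]
tcp_rot: [180.0, 0.0, 6.3]
force: [-3.7, -0.6, 7.1]
width: 49.3
grasp_force: 65.2
time: 41.8
position: [592.8, -92.0, 59.5]
tcp_rot: [180.0, 0.1, 6.3]
force: [-3.5, -1.0, 5.9]
width: 49.2
grasp_force: 65.1
time: 42.3
position: [613.8, -89.9, 59.5]
tcp_rot: [180.0, -0.0, 6.3]
force: [-2.2, -0.1, 4.2]
width: 49.1
grasp_force: 64.9
time: 42.8
position: [621.1, -89.2, 59.5]
tcp_rot: [180.0, -0.1, 6.3]
force: [-0.6, 0.2, 5.4]
width: 49.1
grasp_force: 65.1
```

```bash
python3 -m crank '[0.001,0,0,0,0,0,0.04,0.001,0,0,0,0,0,0.04,0.001,0,0,0,0,0,0.04,0,0,0,0,0,0,0.04,0,0,0,0,0,0,0.04]'
python3 -m crank '[0.001,0,0,0,0,0,0.04,0.001,0,0,0,0,0,0.04,0,0,0,0,0,0,0.04,0,0,0,0,0,0,0.04,0,0,0,0,0,0,0.04]'
```

```text
time: 43.3
position: [623.1, -88.8, 59.5]
tcp_rot: [180.0, 0.0, 6.3]
force: [-3.9, -0.7, 8.4]
width: 49.2
grasp_force: 65.4
time: 43.8
position: [624.3, -88.6, 59.5]
tcp_rot: [180.0, 0.1, 6.3]
force: [-6.1, 0.3, 9.6]
width: 49.4
grasp_force: 65.6
```

```bash
python3 -m crank '[0.001,0,0,0,0,0,0.04,0.001,0,0,0,0,0,0.04,0,0,0,0,0,0,0.04,0,0,0,0,0,0,0.04,0,0,0,0,0,0,0.04]'
python3 -m crank '[0.001,0,0,0,0,0,0.04,0.001,0,0,0,0,0,0.04,0,0,0,0,0,0,0.04,0,0,0,0,0,0,0.04,0,0,0,0,0,0,0.04]'
```

```text
time: 44.3
position: [624.9, -88.5, 59.6]
tcp_rot: [180.0, 0.2, 6.4]
force: [-9.0, -0.8, 13.5]
width: 49.4
grasp_force: 66.1
time: 44.8
position: [625.0, -88.5, 59.7]
tcp_rot: [180.0, 0.4, 6.4]
force: [-15.7, -2.5, 18.9]
width: 49.1
grasp_force: 66.8
```

```bash
python3 -m crank '[-0.001,0,0,0,0,0,0.04,-0.001,0,0,0,0,0,0.04,-0.001,0,0,0,0,0,0.04,0,0,0,0,0,0,0.06,0,0,0,0,0,0,0.075]'
python3 -m crank '[0,0,0,0,0,0,0.075,0,0,0,0,0,0,0.075,0,0,-0.02,0,0,0,0.075,0,0,-0.04,0,0,0,0.075,0,0,-0.04,0,0,0,0.075]'
python3 -m crank '[-0.02,0.03,-0.01,0,0,0,0.075,-0.02,0.04,-0.01,0,0,0,0.075,-0.02,0.04,0,0,0,0,0.075,-0.02,0.04,0,0,0,0.075,-0.01,0.04,0,0,0,0,0.075]' 
python3 -m crank '[-0.02,0.03,-0.01,0,0,0,0.075,-0.02,0.04,-0.01,0,0,0,0.075,-0.02,0.04,0,0,0,0,0.075,-0.02,0.04,0,0,0,0,0.075,-0.01,0.04,0,0,0,0,0.075]'
python3 - <<'E'
from h import *
st(); a=shot('top','top7.png')[:,:,::-1].copy(); b=shot('scene','scene7.png')[:,:,::-1].copy()
packs('pics/top7.png',(110,185,150,285))
out=[]
for n,im,(x0,y0),s in(('top',a,(197,140),3),('scene',b,(185,155),2.9)):
    I=cv2.resize(im[y0:y0+100,x0:x0+133 if n=='top' else x0+135],None,fx=s,fy=s,interpolation=cv2.INTER_CUBIC)
    for y in(115,-115):
        for dx,c in((0,(0,0,255)),):
            q=np.array([list(chp(45+dx+x,y+w))+[93] for x,w in((50,25),(50,-25),(-50,-25),(-50,25))])
            cv2.polylines(I,[((proj(n,q)+.5-[x0,y0])*s-.5).astype(int)],True,c,1)
    out.append(I[:290]);
cv2.imwrite('pics/m7.png',np.hstack(out))
E
```

```text
time: 45.3
position: [626.6, -88.2, 58.7]
tcp_rot: [180.0, -0.0, 6.3]
force: [-0.3, 0.1, -0.1]
width: 72.6
grasp_force: 0.0
time: 45.8
position: [625.7, -87.9, 158.9]
tcp_rot: [-180.0, 0.1, 6.3]
force: [0.8, 0.3, 1.0]
width: 74.7
grasp_force: 0.0
time: 46.3
position: [556.3, -288.3, 178.9]
tcp_rot: [-180.0, 0.0, 6.3]
force: [0.1, 0.3, 0.5]
width: 74.9
grasp_force: 0.0
46.3 [ 556.3 -288.3  178.9] [-180.     0.     6.3] F [0.1 0.3 0.5] w 74.9 0.0$: bad value
```

View pics/m7.png

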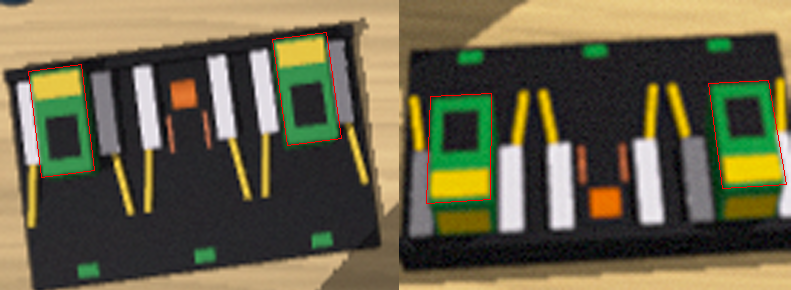

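Run:
```python
from h import *
packs('pics/top7.png',(200,250,140,240),93); packs('pics/top7.png',(283,320,140,240),93)
print(chp(45,115),chp(45,-115))
print([(np.round(d['box']),round(d['conf'],2)) for d in find_in('top','pack0')]); print([(np.round(d['box']),round(d['conf'],2)) for d in find_in('scene','shard0')]); st()
```

```text
pack [573.4 141.9] size 150.3 60.1 yaw -1.7
pack [622. -86.] size 101.3 50.9 yaw 6.1
[597.40472538 140.37152868] [622.84310804 -88.21737894]
[(array([218., 180.,  23.,  39.]), 0.86), (array([297., 170.,  27.,  39.]), 0.75), (array([262., 193., 127.,  91.]), 0.7)]
[(array([148., 142.,  23.,  26.]), 0.93), (array([129., 190.,  36.,  17.]), 0.81), (array([137., 167.,  37.,  31.]), 0.7), (array([255., 225.,  13.,   8.]), 0.21)]
46.5 [ 557.7 -287.7  178.6] [-180.     0.     6.2] F [-0.   0.8  0.2] w 75.2 0.0
```

```bash
python3 -c "
from bench import sign_off
print(sign_off())"
```

```text
the job is handed in; nothing more can be done
None
```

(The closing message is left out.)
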